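# Block in small blanks on a magnetic chuck with a straightedge bar

### The arm

A 6-joint arm with a two-finger parallel gripper is mounted at the origin on a cart in front of the work surface, level with it; the furniture and walls round the work are solid. World frame = base frame: x ahead of the robot, y to its left, z up, the work surface at z = 0. Lengths are in mm, angles in degrees, forces in N, time in s.
With the tool pointing down it reaches from about 300 to 850 mm from the base axis. Payload 4.2 kg.
Tool frame: the origin (TCP) lies at the very end of the fingers, on their centre line; the grasp point (between the pads) lies 19 mm behind it (env.grasp_offset is the distance from the TCP to the grasp point, in mm); z points along the fingers, y is the line along which they close (so a half turn about z gives the same grasp; the last joint's range is limited). The gripper opens to 91 mm and grips with 3 to 60 N. Pads are 32 mm wide; open, the fingers measure 118 mm over their backs; the gripper's body (76 mm by 178 mm) begins 60 mm behind the grasp point.
Start: joints at [74.485, 18.312, 89.639, -0, 72.044, -1.146], TCP at [142.704, 557.027, 213.976] pointing down, gripper open.
Joint ranges: [-177.97, 177.97], [-48.28, 115.42], [12.27, 149.76], [-77.06, 257.06], [2.81, 150.46], [-146.56, 146.56]. Speed limits (degrees/s): [147.25, 147.25, 180, 180, 180, 180].

### API

Orientations are given as [roll, pitch, yaw] about the fixed x, y, z axes, in that order (R = Rz(yaw) Ry(pitch) Rx(roll)).
In Python, from workcell import env gives the robot as it stands. The module is installed in compiled form; this text tells all that it offers.
- The arm moves only by the tool send_rows, never from a script. Its argument "motion" is a list of rows, each an object of numbers: "tx", "ty", "tz": the shift along the tool's x, y, z in units of 500 mm (1.0 is 500 mm); "rx", "ry", "rz": the turn, a rotation vector about the tool's x, y, z in units of 30 degrees (1.0 is 30 degrees); "gripper": the closure, from -1 (fully open) to 1 (shut). In form: [{"tx": .., "ty": .., "tz": .., "rx": .., "ry": .., "rz": .., "gripper": ..}, ...]. A call has 1 to 12 rows; each row shifts and turns the commanded pose from where the row before left it, along the tool's axes as they then stand; what a row does not reach is not made up. A row lasts 1/8 s, in which the tool goes at most 62.5 mm and 10.7 degrees, less where a joint would pass 70% of its speed; a pose out of reach is approached as far as the arm can. A call with a number of a shift or a turn outside -1 to 1 is refused whole. A call with a gripper value outside its range is refused whole. The fingers move at their own pace and stop on an object; "grip_force" is the grip in N (left out, the last holds). Time passes only in rows, so rows that do not move let the fingers close. It gives the time, the measured TCP pose, the force, the opening and the grip force at its end, in the units of the state.
- env.state(): the state, without advancing time (a new reading comes with each control period).
- env.grab_frame(name): name is "side" or "top"; returns a dict with "frame" (480x640x3 uint8, red, green, blue), "vertical_fov" (degrees; the focal length in pixels is half the picture's height over the tangent of half this angle, whatever the lens; pixels are square), "cx", "cy" (the principal point, pixels), "k1" (the pictures are not rectified: a ray, as slopes to the right and down, at radius r is drawn at 1 + k1 r^2 times it, then the intrinsics apply), "rvec" (rotation vector, rad) and "tvec" (3), from world to camera coordinates, as OpenCV has them. Camera axes: x right, y down, z forward; pixel columns grow to the right and rows downward; lengths in mm; the calibration is good to about 2 mm. A picture is of the moment at which its call begins. There is no depth.
- env.job_done(): hands the job in; it is judged then, once.
The state is a dict: "time_s": time; "qpos": joint angles; "qvel": joint speeds; "effort": joint torques, N m; "ee_pos": TCP position; "ee_rot": TCP orientation; "force": force on the tool from outside, world axes, zero at the start; "torque": the same for the moment, N m; "gripper_width": finger opening in mm; "gripper_force": force on a finger pad.
Only numpy, scipy, OpenCV 4.12 (cv2) and the standard library are available. Lean on these libraries where they do the work, as an engineer would, in place of code of your own. Each camera call takes 0.05 s, during which the arm holds its last target. There are 200 camera calls.

### The job

Set up the grinding job: clear the paint marker off the magnetic chuck and lay it on the bench, take every steel clamp block out of the compartment tray and lay them side by side on the chuck, each with one of its short ends against the chuck's rear rail, then lay the straightedge bar flat on the chuck, flush along all their front ends, to block them in. Only then raise the chuck's lever from off to straight up, which is half pull, so that the row can still be tapped true; do not let it go on over to full pull. Leave the collet in the tray and the green vial where it stands.

Things in the scene. Friction and masses are not known exactly. Their poses are not given: they have to be found in the camera images.
- chuck: Magnetic grinding chuck, a fixed block 125 (its x) x 240 (its y) x 45 (its z) mm with a flat striped steel top at z = 45 mm. Origin at the centre of its underside, on the bench; x points away from the robot to the rear rail, y to the left along the rail, z up. The chuck does not actually pull.
- rail_face (a point): Middle of the rear rail's flat front face, level with the chuck's top: x = 62.5, y = 0, z = 45 mm in the chuck's frame, axes as the chuck's. The rail is a steel strip along the whole rear edge, 8 mm higher than the top. A block with its end against it has its centre at x = 42.5, z = 55 mm in the chuck's frame; the bar, flush before the blocks, at x = 14.5, z = 52 mm.
- block_0_mid (a point): Steel clamp block with a bolt hole through its middle, 40 (its x) x 24 (its y) x 20 (its z) mm, 140 g, one of three to five (an absent one is None). It lies flat in a compartment of the tray. This point is its centre, 10 mm above its underside; it is symmetric, so either end may point either way.
- block_1_mid (a point): Steel clamp block with a bolt hole through its middle, 40 (its x) x 24 (its y) x 20 (its z) mm, 140 g, one of three to five (an absent one is None). It lies flat in a compartment of the tray. This point is its centre, 10 mm above its underside; it is symmetric, so either end may point either way.
- block_2_mid (a point): Steel clamp block with a bolt hole through its middle, 40 (its x) x 24 (its y) x 20 (its z) mm, 140 g, one of three to five (an absent one is None). It lies flat in a compartment of the tray. This point is its centre, 10 mm above its underside; it is symmetric, so either end may point either way.
- block_3_mid (a point): Steel clamp block with a bolt hole through its middle, 40 (its x) x 24 (its y) x 20 (its z) mm, 140 g, one of three to five (an absent one is None). It lies flat in a compartment of the tray. This point is its centre, 10 mm above its underside; it is symmetric, so either end may point either way.
- block_4_mid (a point): Steel clamp block with a bolt hole through its middle, 40 (its x) x 24 (its y) x 20 (its z) mm, 140 g, one of three to five (an absent one is None). It lies flat in a compartment of the tray. This point is its centre, 10 mm above its underside; it is symmetric, so either end may point either way.
- bar_mid (a point): Straightedge bar of ground steel, 225 (its x) x 16 (its y) x 14 (its z) mm, 350 g, with a small hanging hole near one end; it starts flat on the bench in front of the chuck. This point is its centre, 7 mm above its underside. Either long side may face the blocks.
- chuck_lever (a joint): Angle of the chuck's lever, rad: 0 is off (the arm points towards the robot, 10 degrees above level), 1.396 is straight up (half pull), 2.79 is full pull (over to the rear). It turns about a level axis along the chuck's y, 26 mm above the bench, and stays where it is left; about 3 N at the knob moves it.
- lever_knob (a point): Centre of the black ball knob (24 mm across) at the end of the lever, 85 mm from the lever's axis on a 10 mm round arm. The lever swings in an upright plane 40 mm outside the chuck's right end face.
- lever_axis (a point): Point on the lever's axis in the plane in which the knob swings: in the chuck's frame x = 0, y = -160, z = 26 mm. The knob's centre lies from it at 85 mm, at (-cos(a), 0, sin(a)) in the chuck's frame, with a = joint value + 0.1745 rad.
- tray: Grey plastic tray, fixed, 186 (its x) x 172 (its y) x 10 mm (z), with a 4 mm floor and low 4 mm walls and dividers whose tops are 10 mm above the bench: two compartments across y by three along x, each about 57 x 80 mm inside. Origin at the centre of its underside.
- spare_collet: Silver spring collet, a round tube 54 mm long and 20 mm thick, lying in a tray compartment; not part of the job. Origin under its middle.
- marker_mid (a point): White paint marker, a round stick 132 (along its y) x 17 x 17 mm, 22 g, left lying on the chuck; it is to be laid on the bench, out of the way; the bench to the right of the bar, 0.43 m ahead of and 0.25 m to the right of the robot's base, is free. This point is its centre, 8.5 mm above its underside.
- vial: Green oil vial with a white cap, 25 mm across and 67 mm tall, standing on the bench to the right behind the lever; not part of the job. Origin at the centre of its underside.

How it is judged (in metres and radians):
On the way, in this order (a step that is already met when the one before it is completed fails the run):
1. every block lies on the chuck with an end against the rear rail and the bar lies flush along their front ends (x of block_0_mid in the frame of chuck between 0.041 and 0.045 m and z of block_0_mid in the frame of chuck between 0.052 and 0.058 m and angle between the x axis of each of block_0_mid, block_1_mid, block_2_mid, block_3_mid, block_4_mid and the x axis of chuck, either way round below 0.06 rad and angle between the z axis of each of block_0_mid, block_1_mid, block_2_mid, block_3_mid, block_4_mid and the z axis of chuck, either way round below 0.06 rad and y of block_0_mid in the frame of bar_mid between -0.0295 and 0.0295 m and x of block_0_mid in the frame of bar_mid between -0.108 and 0.108 m and x of block_1_mid in the frame of chuck between 0.041 and 0.045 m and z of block_1_mid in the frame of chuck between 0.052 and 0.058 m and y of block_1_mid in the frame of bar_mid between -0.0295 and 0.0295 m and x of block_1_mid in the frame of bar_mid between -0.108 and 0.108 m and x of block_2_mid in the frame of chuck between 0.041 and 0.045 m and z of block_2_mid in the frame of chuck between 0.052 and 0.058 m and y of block_2_mid in the frame of bar_mid between -0.0295 and 0.0295 m and x of block_2_mid in the frame of bar_mid between -0.108 and 0.108 m and x of block_3_mid in the frame of chuck between 0.041 and 0.045 m and z of block_3_mid in the frame of chuck between 0.052 and 0.058 m and y of block_3_mid in the frame of bar_mid between -0.0295 and 0.0295 m and x of block_3_mid in the frame of bar_mid between -0.108 and 0.108 m and x of block_4_mid in the frame of chuck between 0.041 and 0.045 m and z of block_4_mid in the frame of chuck between 0.052 and 0.058 m and y of block_4_mid in the frame of bar_mid between -0.0295 and 0.0295 m and x of block_4_mid in the frame of bar_mid between -0.108 and 0.108 m and z of bar_mid in the frame of chuck between 0.049 and 0.0545 m and angle between the x axis of bar_mid and the y axis of chuck, either way round below 0.04 rad), for 0.2 s.
2. the lever stands straight up, at half pull (value of joint chuck_lever between 1.256 and 1.536 rad), for 0.2 s.
At the end, for the whole second after the job is handed in: Each block flat on the chuck, square to the rear rail within 3 degrees, its end within 1.5 mm of it; bar flat, parallel within 2 degrees, within 1.5 mm of each block's front end, its middle within 108 mm of each block's centre; lever within 8 degrees of upright; marker on the bench; all at rest (all of step 1 and all of step 2 and height (world z) of marker_mid below 0.03 m and linear speed of each of block_0, block_1, block_2, block_3, block_4, bar, paint_marker below 0.01 m/s and velocity of joint chuck_lever between -0.05 and 0.05 rad/s); the robot touches nothing.
It fails at once if the lever goes far past upright towards full pull (more than 25 degrees) (value of joint chuck_lever above 1.846 rad).
It fails at once if the collet or the green vial is moved more than 3 cm (distance of any of spare_collet, vial from where it was at the start of the episode above 0.03 m).
Of block_0, block_1, block_2, block_3, block_4 only 3 to 5 are there at a start; the rules pass over those that are not, and their reading is None.
At some moment in a run one of bar may be knocked a few centimetres aside while the robot is not near it.
Once in a run the grip may slacken for a moment while it holds something.
It also fails if it takes over 210 s, if anything falls off the work surface, if the arm or the gripper's body presses on something with over 40 N, if the wrist force passes 120 N, or if a joint passes its speed limit or range.

## Working session

There is one attempt and no reset: what is moved stays moved. The work goes in short steps, Python scripts to look and compute and a tool call to move; the robot and the scene stay as the last step left them, time stands still between calls to the robot, and variables do not carry over. Pictures are saved under pics/ and viewed, at most 14 in all, crops included, and the job is handed in when it is done.

Besides the shell and the picture viewer there is one more tool, called after ">>>" as name(argument=value, ...), one argument or row to a line, values as JSON. send_rows: Moves the arm, as the interface text tells. Shifts and turns lie within -1 to 1; 1 stands for 500 mm of shift or 30 degrees of turn. Its arguments: {"type":"object","properties":{"motion":{"type":"array"},"grip_force":{"type":"number"}},"required":["motion"]}

```bash
mkdir -p pics
cat > h.py <<'E'
import numpy as np, cv2
from workcell import env
def grab(n):
    d=env.grab_frame(n); f=240/np.tan(np.radians(d['vertical_fov'])/2)
    d['f']=f; d['R']=cv2.Rodrigues(np.array(d['rvec'],float))[0]; d['t']=np.array(d['tvec'],float).ravel(); return d
def ray(d,u,v):
    p=np.array([(u-d['cx'])/d['f'],(v-d['cy'])/d['f']]); q=p.copy()
    for _ in range(20): q=p/(1+d['k1']*(q@q))
    return -d['R'].T@d['t'], d['R'].T@np.array([q[0],q[1],1])
def onz(d,u,v,z):
    c,r=ray(d,u,v); return c+r*(z-c[2])/r[2]
def proj(d,P):
    c=d['R']@np.array(P,float)+d['t']; q=c[:2]/c[2]; q=q*(1+d['k1']*(q@q)); return q*d['f']+[d['cx'],d['cy']]
def save(d,n): cv2.imwrite(f'pics/{n}.png',d['frame'][:,:,::-1])
E
python3 - <<'E'
from h import *
for n in('top','side'):
    d=grab(n); save(d,n+'0'); print(n,d['f'],d['cx'],d['cy'],d['k1'],-d['R'].T@d['t']); print(d['R'].round(3))
print(env.state())
E
```

```text
top 538.024886565965 315.40205952291416 237.29484984204137 -0.03815859683970329 [ 409.63935996   -5.36247824 1154.74474   ]
[[-0.027 -0.999 -0.032]
 [-0.991  0.031 -0.133]
 [ 0.134  0.028 -0.991]]
side 535.7551776230741 325.0117901664587 235.10216051184784 -0.03722439995101478 [ 793.25712046 -541.37412131  940.10413479]
[[ 0.918  0.397  0.001]
 [ 0.328 -0.757 -0.566]
 [-0.224  0.52  -0.824]]
{'time_s': 0.1, 'qpos': array([ 7.44845599e+01,  1.83473234e+01,  8.96969497e+01,  1.75171787e-04,
        7.20427719e+01, -1.14721901e+00]), 'qvel': array([-0.00291844, -0.09000898, -0.12243643, -0.06742545,  0.12677449,
        0.08008204]), 'effort': array([ 2.82935534e-04, -4.13330841e+01, -2.32509220e+01,  7.28898821e-02,
        4.22043179e-02, -2.91177139e-05]), 'ee_pos': array([142.58504781, 556.60218653, 213.2276176 ]), 'ee_rot': array([-1.79912976e+02, -1.90928434e-03,  1.65631723e+02]), 'force': array([ 0.17815149,  0.15649439, -0.07659391]), 'torque': array([ 0.00809813, -0.0138074 , -0.01345314]), 'gripper_force': 0.0, 'gripper_width': 91.33856502447635}
```

View pics/top0.png

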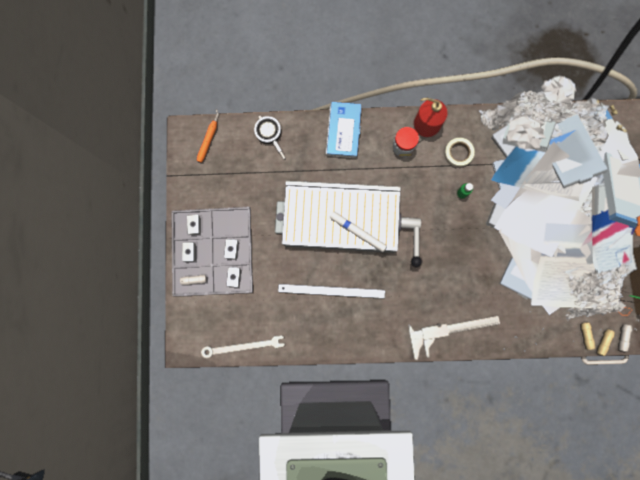

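View pics/side0.png

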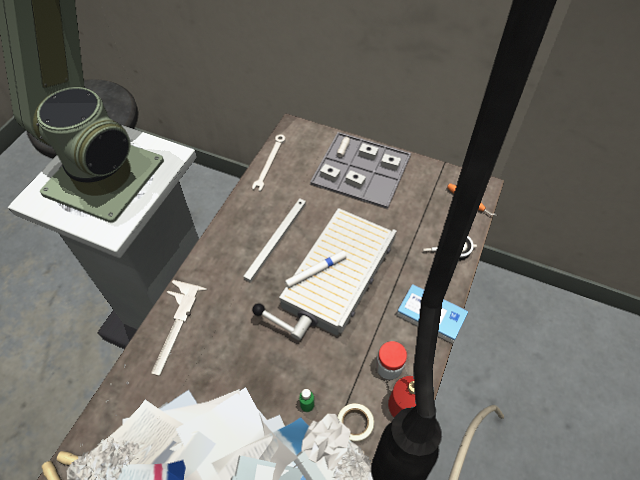

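Run:
```python
from h import *
f=cv2.imread('pics/top0.png')
cv2.imwrite('pics/c1.png',cv2.resize(f[205:300,168:258],None,fx=6,fy=6,interpolation=cv2.INTER_CUBIC))
cv2.imwrite('pics/c2.png',cv2.resize(f[175:305,270:430],None,fx=5,fy=5,interpolation=cv2.INTER_CUBIC)[:600])
```

```text
(no output)
```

View pics/c1.png

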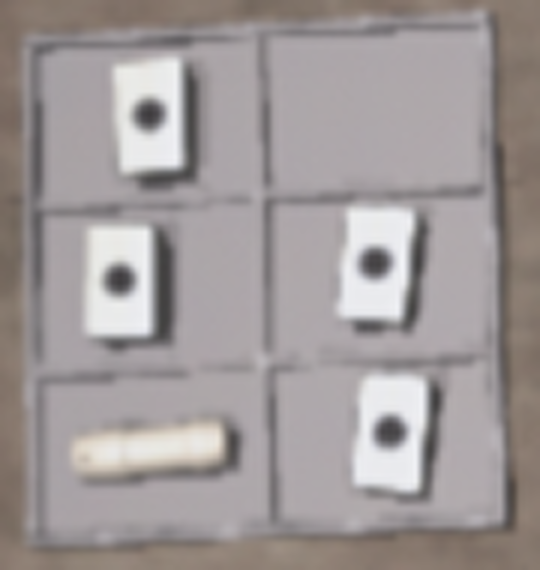

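View pics/c2.png

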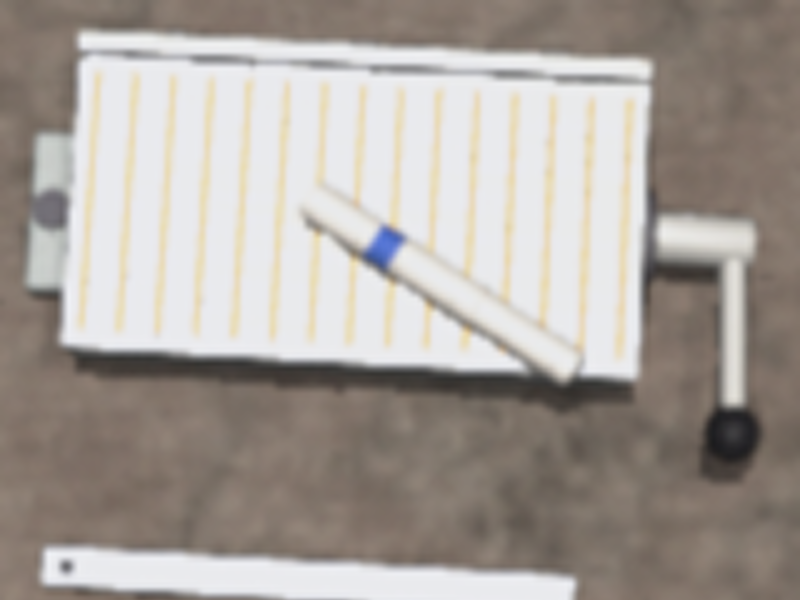

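Run:
```python
from h import *
d=grab('top'); g=d['frame']; 
c1=lambda u,v:(168+(u+.5)/6-.5,205+(v+.5)/6-.5); c2=lambda u,v:(270+(u+.5)/5-.5,175+(v+.5)/5-.5)
mx=g.min(2)
def comp(z,box,th,amin):
    x0,y0,x1,y1=box; m=(mx[y0:y1,x0:x1]>th).astype(np.uint8)
    for c in cv2.findContours(m,cv2.RETR_EXTERNAL,cv2.CHAIN_APPROX_NONE)[0]:
        if cv2.contourArea(c)<amin: continue
        P=np.array([onz(d,u+x0,v+y0,z)[:2] for u,v in c[:,0,:]],np.float32)
        r=cv2.minAreaRect(P); print('z',z,r, 'mean',P.mean(0))
comp(24,(174,210,252,293),195,60)
comp(14,(270,280,395,302),190,100)
for u,v in[(148,115),(120,280),(375,263),(390,432)]: print('hole',onz(d,*c1(u,v),24)[:2])
FL=onz(d,*c2(62,346),45);FR=onz(d,*c2(637,380),45)
RL=onz(d,*c2(79,52),45.);RR=onz(d,*c2(652,80),45.)
print('chuck',FL,FR,RL,RR,np.linalg.norm(FL-FR),np.degrees(np.arctan2(FL[1]-FR[1],FL[0]-FR[0]))-90)
A=onz(d,*c2(80,32),53);B=onz(d,*c2(652,61),53);print('railrear',A,B,np.degrees(np.arctan2(A[1]-B[1],A[0]-B[0]))-90)
print('tray', [onz(d,*c1(*p),10)[:2].round(1) for p in[(30,35),(492,12),(507,525),(30,545)]])
print('marker',onz(d,*c2(312,195),53.5),onz(d,*c2(570,370),53.5))
print('knob',onz(d,*c2(732,434),41)); print(proj(d,[142.6,556.6,213]))
s=grab('side')
```

```text
z 24 ((480.92364501953125, 289.28985595703125), (9.310009002685547, 49.37928009033203), 5.055311679840088) mean [481.02036 288.44455]
z 24 ((483.9415283203125, 203.91558837890625), (22.925395965576172, 39.288089752197266), 83.87873840332031) mean [483.93054 203.97704]
z 24 ((540.1061401367188, 301.48828125), (37.15538024902344, 21.60660743713379), 0.16329587996006012) mean [540.09424 300.74142]
z 24 ((543.8243408203125, 208.79954528808594), (22.82056427001953, 38.2137336730957), 83.34420013427734) mean [544.0721  208.61642]
z 24 ((600.3031005859375, 290.8777160644531), (40.7866096496582, 21.782258987426758), 0.30418312549591064) mean [600.1766  290.23138]
z 14 ((448.60040283203125, -3.4928817749023438), (222.30638122558594, 15.05151653289795), 85.0910873413086) mean [448.59882    -3.4290214]
hole [599.73889395 290.34932853]
hole [540.59423725 300.22570367]
hole [543.89034548 208.76003318]
hole [483.8081738 203.8366631]
chuck [547.73672549  95.86779919  45.        ] [ 526.1560138  -142.00216552   45.        ] [672.72827146  86.30908197  45.        ] [ 652.43924567 -154.3117831    45.        ] 238.84691169481093 -5.183957796394395
railrear [679.41491872  85.06022022  53.        ] [ 658.77417685 -153.63542697   53.        ] -4.942246875296377
tray [array([633.1, 337.7]), array([635.8, 168.2]), array([450.5, 164.9]), array([448. , 336.2])]
marker [606.60269587 -10.14837049  53.5       ] [ 530.23919154 -113.72365283   53.5       ]
knob [ 502.92417021 -180.61569565   41.        ]
[ 12.70166503 472.31506309]
```

```bash
cat >> h.py <<'E'
def plan(*wps):
    """from the measured pose: turn first, then shift in the turned tool axes (units of the moves)"""
    s=env.state(); p=np.array(s['ee_pos']); y=s['ee_rot'][2]
    print('at',p.round(1),np.round(s['ee_rot'],2),'F',np.round(s['force'],1),'w',round(s['gripper_width'],1),'t',round(s['time_s'],1))
    for x,yy,z,yaw in wps:
        t=-((yaw-y+180)%360-180)/30; y=yaw; c,sn=np.cos(np.radians(y)),np.sin(np.radians(y)); d=np.array([x,yy,z])-p; p=p+d
        print('rz %.3f | tx %.4f ty %.4f tz %.4f | rows>= %d'%(t,(d[0]*c+d[1]*sn)/500,(d[0]*sn-d[1]*c)/500,-d[2]/500,np.ceil(np.linalg.norm(d)/60)))
CY=-5.07; CC=np.array([599.8,-28.5])
def ch(x,y):
    a=np.radians(CY); return CC+np.array([x*np.cos(a)-y*np.sin(a),x*np.sin(a)+y*np.cos(a)])
E
python3 -c "
from h import *
plan((568.4,-61.9,150,53.6),(568.4,-61.9,47,53.6))"
```

```text
at [142.6 556.7 213.4] [-179.94    0.    165.63] F [-0.1 -0.5  0.2] w 91.0 t 0.2
rz 3.734 | tx -0.4906 ty 1.4196 tz 0.1269 | rows>= 13
rz -0.000 | tx -0.0000 ty 0.0000 tz 0.2060 | rows>= 2
```

>>> send_rows(
  motion=[
    {"rz": 0.311,"gripper": -1},
    {"rz": 0.311,"gripper": -1},
    {"rz": 0.311,"gripper": -1},
    {"rz": 0.311,"gripper": -1},
    {"rz": 0.311,"gripper": -1},
    {"rz": 0.311,"gripper": -1},
    {"rz": 0.311,"gripper": -1},
    {"rz": 0.311,"gripper": -1},
    {"rz": 0.311,"gripper": -1},
    {"rz": 0.311,"gripper": -1},
    {"rz": 0.311,"gripper": -1},
    {"rz": 0.311,"gripper": -1},
  ],
)

```text
invalid input at $.motion[0]: expected keys tx, ty, tz, rx, ry, rz, gripper
```

>>> send_rows(
  motion=[
    {"tx": 0,"ty": 0,"tz": 0,"rx": 0,"ry": 0,"rz": 0.35,"gripper": -1},
    {"tx": 0,"ty": 0,"tz": 0,"rx": 0,"ry": 0,"rz": 0.35,"gripper": -1},
    {"tx": 0,"ty": 0,"tz": 0,"rx": 0,"ry": 0,"rz": 0.35,"gripper": -1},
    {"tx": 0,"ty": 0,"tz": 0,"rx": 0,"ry": 0,"rz": 0.35,"gripper": -1},
    {"tx": 0,"ty": 0,"tz": 0,"rx": 0,"ry": 0,"rz": 0.35,"gripper": -1},
    {"tx": 0,"ty": 0,"tz": 0,"rx": 0,"ry": 0,"rz": 0.35,"gripper": -1},
    {"tx": 0,"ty": 0,"tz": 0,"rx": 0,"ry": 0,"rz": 0.35,"gripper": -1},
    {"tx": 0,"ty": 0,"tz": 0,"rx": 0,"ry": 0,"rz": 0.35,"gripper": -1},
    {"tx": 0,"ty": 0,"tz": 0,"rx": 0,"ry": 0,"rz": 0.35,"gripper": -1},
    {"tx": 0,"ty": 0,"tz": 0,"rx": 0,"ry": 0,"rz": 0.35,"gripper": -1},
    {"tx": 0,"ty": 0,"tz": 0,"rx": 0,"ry": 0,"rz": 0.234,"gripper": -1},
  ],
)

```text
time_s: 1.58
ee_pos: [142.7, 556.9, 213.7]
ee_rot: [180.0, 0.0, 53.4]
force: [-0.6, 0.1, -0.4]
gripper_width: 91.3
gripper_force: 0.0
```

>>> send_rows(
  motion=[
    {"tx": -0.041,"ty": 0.118,"tz": 0,"rx": 0,"ry": 0,"rz": 0,"gripper": -1},
    {"tx": -0.041,"ty": 0.118,"tz": 0,"rx": 0,"ry": 0,"rz": 0,"gripper": -1},
    {"tx": -0.041,"ty": 0.118,"tz": 0,"rx": 0,"ry": 0,"rz": 0,"gripper": -1},
    {"tx": -0.041,"ty": 0.118,"tz": 0,"rx": 0,"ry": 0,"rz": 0,"gripper": -1},
    {"tx": -0.041,"ty": 0.118,"tz": 0,"rx": 0,"ry": 0,"rz": 0,"gripper": -1},
    {"tx": -0.041,"ty": 0.118,"tz": 0,"rx": 0,"ry": 0,"rz": 0,"gripper": -1},
    {"tx": -0.041,"ty": 0.118,"tz": 0,"rx": 0,"ry": 0,"rz": 0,"gripper": -1},
    {"tx": -0.041,"ty": 0.118,"tz": 0,"rx": 0,"ry": 0,"rz": 0,"gripper": -1},
    {"tx": -0.041,"ty": 0.118,"tz": 0.03,"rx": 0,"ry": 0,"rz": 0,"gripper": -1},
    {"tx": -0.041,"ty": 0.118,"tz": 0.03,"rx": 0,"ry": 0,"rz": 0,"gripper": -1},
    {"tx": -0.041,"ty": 0.118,"tz": 0.03,"rx": 0,"ry": 0,"rz": 0,"gripper": -1},
    {"tx": -0.041,"ty": 0.118,"tz": 0.03,"rx": 0,"ry": 0,"rz": 0,"gripper": -1},
  ],
)

```text
time_s: 3.08
ee_pos: [563.8, -57.3, 155.0]
ee_rot: [-180.0, -0.0, 53.6]
force: [1.4, 1.1, 0.5]
gripper_width: 91.0
gripper_force: 0.0
```

```bash
python3 -c "
from h import *
plan((568.4,-61.9,150,53.6),(568.4,-61.9,47,53.6))"
```

```text
at [563.8 -57.3 155. ] [-1.800e+02 -2.000e-02  5.358e+01] F [1.4 1.1 0.5] w 91.0 t 3.1
rz -0.001 | tx -0.0019 ty 0.0129 tz 0.0100 | rows>= 1
rz -0.000 | tx 0.0000 ty 0.0000 tz 0.2060 | rows>= 2
```

>>> send_rows(
  motion=[
    {"tx": 0,"ty": 0.004,"tz": 0.07,"rx": 0,"ry": 0,"rz": 0,"gripper": -0.3},
    {"tx": 0,"ty": 0,"tz": 0.07,"rx": 0,"ry": 0,"rz": 0,"gripper": -0.3},
    {"tx": 0,"ty": 0,"tz": 0.05,"rx": 0,"ry": 0,"rz": 0,"gripper": -0.3},
    {"tx": 0,"ty": 0,"tz": 0.022,"rx": 0,"ry": 0,"rz": 0,"gripper": -0.3},
    {"tx": 0,"ty": 0,"tz": 0,"rx": 0,"ry": 0,"rz": 0,"gripper": 1},
    {"tx": 0,"ty": 0,"tz": 0,"rx": 0,"ry": 0,"rz": 0,"gripper": 1},
    {"tx": 0,"ty": 0,"tz": 0,"rx": 0,"ry": 0,"rz": 0,"gripper": 1},
    {"tx": 0,"ty": 0,"tz": 0,"rx": 0,"ry": 0,"rz": 0,"gripper": 1},
    {"tx": 0,"ty": 0,"tz": 0,"rx": 0,"ry": 0,"rz": 0,"gripper": 1},
  ],
  grip_force=25,
)

```text
time_s: 4.2
ee_pos: [564.9, -56.7, 50.1]
ee_rot: [179.9, -0.0, 53.6]
force: [-0.0, -0.1, 1.9]
gripper_width: 17.1
gripper_force: 25.0
```

```bash
python3 -c "
from h import *
plan((568.4,-61.9,130,53.6),(440,-250,130,88),(440,-250,3,88))"
```

```text
at [564.9 -56.7  50.1] [ 1.7995e+02 -4.0000e-02  5.3610e+01] F [-0.  -0.1  1.9] w 17.1 t 4.2
rz 0.000 | tx -0.0042 ty 0.0119 tz -0.1598 | rows>= 2
rz -1.147 | tx -0.3849 ty -0.2435 tz -0.0000 | rows>= 4
rz 0.000 | tx 0.0000 ty 0.0000 tz 0.2540 | rows>= 3
```

>>> send_rows(
  motion=[
    {"tx": 0,"ty": 0,"tz": -0.08,"rx": 0,"ry": 0,"rz": 0,"gripper": 1},
    {"tx": 0,"ty": 0,"tz": -0.08,"rx": 0,"ry": 0,"rz": -0.287,"gripper": 1},
    {"tx": 0,"ty": 0,"tz": 0,"rx": 0,"ry": 0,"rz": -0.287,"gripper": 1},
    {"tx": 0,"ty": 0,"tz": 0,"rx": 0,"ry": 0,"rz": -0.287,"gripper": 1},
    {"tx": 0,"ty": 0,"tz": 0,"rx": 0,"ry": 0,"rz": -0.287,"gripper": 1},
    {"tx": -0.078,"ty": -0.047,"tz": 0,"rx": 0,"ry": 0,"rz": 0,"gripper": 1},
    {"tx": -0.078,"ty": -0.047,"tz": 0,"rx": 0,"ry": 0,"rz": 0,"gripper": 1},
    {"tx": -0.078,"ty": -0.047,"tz": 0,"rx": 0,"ry": 0,"rz": 0,"gripper": 1},
    {"tx": -0.078,"ty": -0.047,"tz": 0.05,"rx": 0,"ry": 0,"rz": 0,"gripper": 1},
    {"tx": -0.078,"ty": -0.047,"tz": 0.05,"rx": 0,"ry": 0,"rz": 0,"gripper": 1},
    {"tx": 0,"ty": 0,"tz": 0.05,"rx": 0,"ry": 0,"rz": 0,"gripper": 1},
    {"tx": 0,"ty": 0,"tz": 0,"rx": 0,"ry": 0,"rz": 0,"gripper": 1},
  ],
)

```text
time_s: 5.7
ee_pos: [438.9, -247.2, 53.2]
ee_rot: [-179.8, -0.1, 88.0]
force: [0.3, -0.1, 0.2]
gripper_width: 16.8
gripper_force: 25.0
```

```bash
python3 -c "
from h import *
plan((440,-250,6,88))"
```

```text
at [ 438.9 -247.2   53.2] [-1.7979e+02 -1.3000e-01  8.7980e+01] F [ 0.3 -0.1  0.2] w 16.8 t 5.7
rz -0.001 | tx -0.0056 ty 0.0025 tz 0.0944 | rows>= 1
```

>>> send_rows(
  motion=[
    {"tx": 0,"ty": 0,"tz": 0.05,"rx": 0,"ry": 0,"rz": 0,"gripper": 1},
    {"tx": 0,"ty": 0,"tz": 0.03,"rx": 0,"ry": 0,"rz": 0,"gripper": 1},
    {"tx": 0,"ty": 0,"tz": 0.014,"rx": 0,"ry": 0,"rz": 0,"gripper": 1},
    {"tx": 0,"ty": 0,"tz": 0.002,"rx": 0,"ry": 0,"rz": 0,"gripper": 1},
    {"tx": 0,"ty": 0,"tz": 0,"rx": 0,"ry": 0,"rz": 0,"gripper": 0.5},
    {"tx": 0,"ty": 0,"tz": 0,"rx": 0,"ry": 0,"rz": 0,"gripper": 0.3},
    {"tx": 0,"ty": 0,"tz": 0,"rx": 0,"ry": 0,"rz": 0,"gripper": 0.3},
    {"tx": 0,"ty": 0,"tz": -0.06,"rx": 0,"ry": 0,"rz": 0,"gripper": 0.2},
    {"tx": 0,"ty": 0,"tz": -0.1,"rx": 0,"ry": 0,"rz": 0,"gripper": 0},
    {"tx": 0,"ty": 0,"tz": -0.1,"rx": 0,"ry": 0,"rz": 0,"gripper": 0},
    {"tx": 0,"ty": 0,"tz": 0,"rx": 0,"ry": 0,"rz": 0,"gripper": 0},
  ],
)

```text
time_s: 7.08
ee_pos: [442.9, -249.0, 140.7]
ee_rot: [179.5, 0.3, 88.0]
force: [-0.3, 0.3, -0.4]
gripper_width: 45.6
gripper_force: 0.0
```

```bash
python3 -c "
from h import *
plan((543.9,208.8,120,174),(543.9,208.8,12,174))"
```

```text
at [ 442.9 -249.   140.7] [179.51   0.26  88.04] F [-0.3  0.3 -0.4] w 45.6 t 7.1
rz -2.865 | tx -0.1052 ty 0.9317 tz 0.0414 | rows>= 8
rz 0.000 | tx 0.0000 ty 0.0000 tz 0.2160 | rows>= 2
```

>>> send_rows(
  motion=[
    {"tx": 0,"ty": 0,"tz": 0,"rx": 0,"ry": 0,"rz": -0.32,"gripper": 0},
    {"tx": 0,"ty": 0,"tz": 0,"rx": 0,"ry": 0,"rz": -0.32,"gripper": 0},
    {"tx": 0,"ty": 0,"tz": 0,"rx": 0,"ry": 0,"rz": -0.32,"gripper": 0},
    {"tx": 0,"ty": 0,"tz": 0,"rx": 0,"ry": 0,"rz": -0.32,"gripper": 0},
    {"tx": 0,"ty": 0,"tz": 0,"rx": 0,"ry": 0,"rz": -0.32,"gripper": 0},
    {"tx": 0,"ty": 0,"tz": 0,"rx": 0,"ry": 0,"rz": -0.32,"gripper": 0},
    {"tx": 0,"ty": 0,"tz": 0,"rx": 0,"ry": 0,"rz": -0.32,"gripper": 0},
    {"tx": 0,"ty": 0,"tz": 0,"rx": 0,"ry": 0,"rz": -0.32,"gripper": 0},
    {"tx": 0,"ty": 0,"tz": 0,"rx": 0,"ry": 0,"rz": -0.307,"gripper": 0},
  ],
)

```text
time_s: 8.2
ee_pos: [439.7, -247.1, 135.3]
ee_rot: [179.9, -0.1, 174.4]
force: [-0.6, -0.4, 0.9]
gripper_width: 45.7
gripper_force: 0.0
```

>>> send_rows(
  motion=[
    {"tx": -0.0132,"ty": 0.1165,"tz": 0.005,"rx": 0,"ry": 0,"rz": 0,"gripper": 0},
    {"tx": -0.0132,"ty": 0.1165,"tz": 0.005,"rx": 0,"ry": 0,"rz": 0,"gripper": 0},
    {"tx": -0.0132,"ty": 0.1165,"tz": 0.005,"rx": 0,"ry": 0,"rz": 0,"gripper": 0},
    {"tx": -0.0132,"ty": 0.1165,"tz": 0.005,"rx": 0,"ry": 0,"rz": 0,"gripper": 0},
    {"tx": -0.0132,"ty": 0.1165,"tz": 0.005,"rx": 0,"ry": 0,"rz": 0,"gripper": 0},
    {"tx": -0.0132,"ty": 0.1165,"tz": 0.005,"rx": 0,"ry": 0,"rz": 0,"gripper": 0},
    {"tx": -0.0132,"ty": 0.1165,"tz": 0.005,"rx": 0,"ry": 0,"rz": 0,"gripper": 0},
    {"tx": -0.0132,"ty": 0.1165,"tz": 0.005,"rx": 0,"ry": 0,"rz": 0,"gripper": 0},
    {"tx": 0,"ty": 0,"tz": 0,"rx": 0,"ry": 0,"rz": 0,"gripper": 0.05},
    {"tx": 0,"ty": 0,"tz": 0,"rx": 0,"ry": 0,"rz": 0,"gripper": 0.05},
  ],
)

```text
time_s: 9.45
ee_pos: [540.2, 209.9, 115.4]
ee_rot: [-179.9, -0.1, 174.1]
force: [-0.9, -0.3, 0.5]
gripper_width: 43.4
gripper_force: 0.0
```

```bash
python3 -c "
from h import *
plan((543.9,208.8,50,174),(543.9,208.8,12,174))
d=grab('top');save(d,'t1');d=grab('side');save(d,'s1')"
```

```text
at [540.2 209.9 115.4] [-1.7991e+02 -1.3000e-01  1.7410e+02] F [-0.9 -0.3  0.5] w 43.4 t 9.4
rz 0.003 | tx -0.0076 ty -0.0014 tz 0.1308 | rows>= 2
rz 0.000 | tx 0.0000 ty 0.0000 tz 0.0760 | rows>= 1
```

View pics/s1.png

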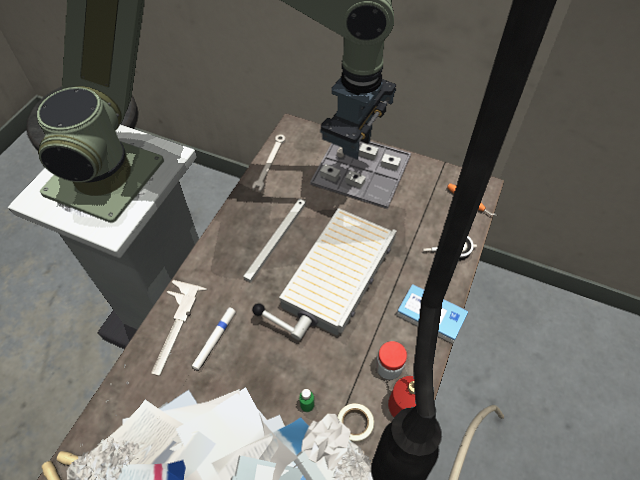

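The marker lies on the bench (213,338), and the gripper is over a tray block (356,178).

>>> send_rows(
  motion=[
    {"tx": -0.008,"ty": -0.0014,"tz": 0.08,"rx": 0,"ry": 0,"rz": 0,"gripper": 0.05},
    {"tx": 0,"ty": 0,"tz": 0.07,"rx": 0,"ry": 0,"rz": 0,"gripper": 0.05},
    {"tx": 0,"ty": 0,"tz": 0.04,"rx": 0,"ry": 0,"rz": 0,"gripper": 0.05},
    {"tx": 0,"ty": 0,"tz": 0.017,"rx": 0,"ry": 0,"rz": 0,"gripper": 0.05},
    {"tx": 0,"ty": 0,"tz": 0,"rx": 0,"ry": 0,"rz": 0,"gripper": 1},
    {"tx": 0,"ty": 0,"tz": 0,"rx": 0,"ry": 0,"rz": 0,"gripper": 1},
    {"tx": 0,"ty": 0,"tz": 0,"rx": 0,"ry": 0,"rz": 0,"gripper": 1},
    {"tx": 0,"ty": 0,"tz": 0,"rx": 0,"ry": 0,"rz": 0,"gripper": 1},
  ],
  grip_force=35,
)

```text
time_s: 10.55
ee_pos: [545.9, 209.5, 14.2]
ee_rot: [180.0, 0.1, 174.1]
force: [0.5, -1.1, 4.5]
gripper_width: 23.6
gripper_force: 35.0
```

```bash
python3 -c "
from h import *
plan()
print(ch(38,-88),ch(38,-37),ch(38,37),ch(38,88))
s=env.state();z=s['ee_pos'][2]
a=ch(38,-88)
plan((543.9,208.8,110,174.9),(*a,110,174.9),(*a,z+43,174.9))"
```

```text
at [545.9 209.5  14.2] [1.7996e+02 1.2000e-01 1.7408e+02] F [ 0.5 -1.1  4.5] w 23.6 t 10.6
[ 629.87452123 -119.51386253] [634.38153193 -68.71340137] [640.92111608   4.9970717 ] [645.42812678  55.79753286]
at [545.9 209.5  14.2] [1.7996e+02 1.2000e-01 1.7408e+02] F [ 0.5 -1.1  4.5] w 23.6 t 10.6
rz -0.027 | tx 0.0038 ty -0.0018 tz -0.1916 | rows>= 2
rz -0.000 | tx -0.2296 ty -0.6387 tz -0.0000 | rows>= 6
rz -0.000 | tx -0.0000 ty -0.0000 tz 0.1056 | rows>= 1
```

>>> send_rows(
  motion=[
    {"tx": 0,"ty": 0,"tz": -0.1,"rx": 0,"ry": 0,"rz": -0.027,"gripper": 1},
    {"tx": 0,"ty": 0,"tz": -0.1,"rx": 0,"ry": 0,"rz": 0,"gripper": 1},
    {"tx": -0.038,"ty": -0.107,"tz": 0,"rx": 0,"ry": 0,"rz": 0,"gripper": 1},
    {"tx": -0.038,"ty": -0.107,"tz": 0,"rx": 0,"ry": 0,"rz": 0,"gripper": 1},
    {"tx": -0.038,"ty": -0.107,"tz": 0,"rx": 0,"ry": 0,"rz": 0,"gripper": 1},
    {"tx": -0.038,"ty": -0.107,"tz": 0,"rx": 0,"ry": 0,"rz": 0,"gripper": 1},
    {"tx": -0.038,"ty": -0.107,"tz": 0,"rx": 0,"ry": 0,"rz": 0,"gripper": 1},
    {"tx": -0.038,"ty": -0.107,"tz": 0,"rx": 0,"ry": 0,"rz": 0,"gripper": 1},
    {"tx": 0,"ty": 0,"tz": 0.04,"rx": 0,"ry": 0,"rz": 0,"gripper": 1},
    {"tx": 0,"ty": 0,"tz": 0.03,"rx": 0,"ry": 0,"rz": 0,"gripper": 1},
    {"tx": 0,"ty": 0,"tz": 0,"rx": 0,"ry": 0,"rz": 0,"gripper": 1},
    {"tx": 0,"ty": 0,"tz": 0,"rx": 0,"ry": 0,"rz": 0,"gripper": 1},
  ],
)

```text
time_s: 12.05
ee_pos: [630.2, -119.7, 78.5]
ee_rot: [180.0, 0.0, 174.9]
force: [-0.5, 0.1, -0.1]
gripper_width: 23.6
gripper_force: 35.0
```

```bash
python3 -c "
from h import *
plan((*ch(38,-88),57,174.9))
d=grab('top');save(d,'t2');x=d['frame'][160:280,260:430];save({'frame':cv2.resize(x,None,fx=4,fy=4)},'t2c')"
```

```text
at [ 630.2 -119.7   78.5] [1.8000e+02 4.0000e-02 1.7494e+02] F [-0.5  0.1 -0.1] w 23.6 t 12.1
rz 0.001 | tx 0.0007 ty 0.0004 tz 0.0430 | rows>= 1
```

View pics/t2c.png

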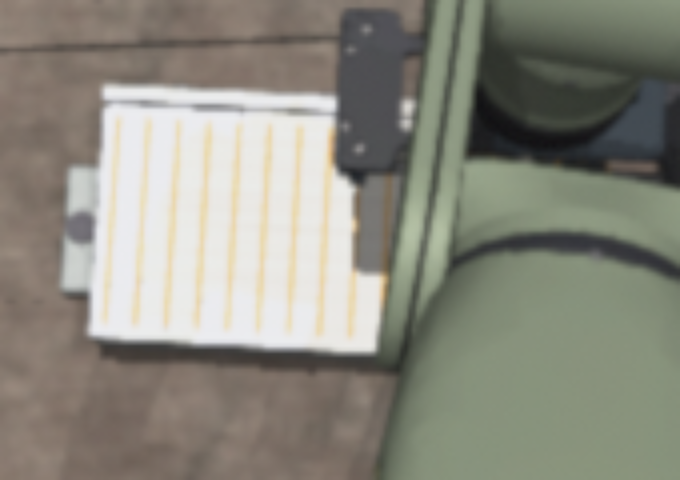

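The arm hides the working spot from above, so the rest of this placing goes by force.

>>> send_rows(
  motion=[
    {"tx": 0,"ty": 0,"tz": 0.025,"rx": 0,"ry": 0,"rz": 0,"gripper": 1},
    {"tx": 0,"ty": 0,"tz": 0.015,"rx": 0,"ry": 0,"rz": 0,"gripper": 1},
    {"tx": 0,"ty": 0,"tz": 0.003,"rx": 0,"ry": 0,"rz": 0,"gripper": 1},
    {"tx": 0,"ty": 0,"tz": 0,"rx": 0,"ry": 0,"rz": 0,"gripper": 1},
  ],
)

```text
time_s: 12.6
ee_pos: [629.9, -120.6, 56.3]
ee_rot: [180.0, -0.0, 174.9]
force: [-0.6, 0.3, -0.8]
gripper_width: 23.7
gripper_force: 3.5
```

>>> send_rows(
  motion=[
    {"tx": 0,"ty": 0,"tz": 0.002,"rx": 0,"ry": 0,"rz": 0,"gripper": 1},
    {"tx": 0,"ty": 0,"tz": 0,"rx": 0,"ry": 0,"rz": 0,"gripper": 1},
  ],
)

```text
time_s: 12.85
ee_pos: [630.0, -120.6, 55.7]
ee_rot: [180.0, 0.0, 174.9]
force: [0.3, 0.7, 0.3]
gripper_width: 23.9
gripper_force: 35.0
```

>>> send_rows(
  motion=[
    {"tx": -0.004,"ty": 0,"tz": 0,"rx": 0,"ry": 0,"rz": 0,"gripper": 1},
    {"tx": 0,"ty": 0,"tz": 0,"rx": 0,"ry": 0,"rz": 0,"gripper": 1},
  ],
)

```text
time_s: 13.1
ee_pos: [632.2, -120.7, 55.7]
ee_rot: [180.0, 0.0, 174.9]
force: [-0.0, 0.4, -1.3]
gripper_width: 23.6
gripper_force: 35.0
```

>>> send_rows(
  motion=[
    {"tx": -0.004,"ty": 0,"tz": 0,"rx": 0,"ry": 0,"rz": 0,"gripper": 1},
    {"tx": 0,"ty": 0,"tz": 0,"rx": 0,"ry": 0,"rz": 0,"gripper": 1},
  ],
)

```text
time_s: 13.35
ee_pos: [634.1, -120.9, 55.6]
ee_rot: [180.0, 0.0, 174.9]
force: [-1.0, -0.8, -0.7]
gripper_width: 23.6
gripper_force: 35.0
```

>>> send_rows(
  motion=[
    {"tx": -0.003,"ty": 0,"tz": 0,"rx": 0,"ry": 0,"rz": 0,"gripper": 1},
    {"tx": 0,"ty": 0,"tz": 0,"rx": 0,"ry": 0,"rz": 0,"gripper": 1},
  ],
)

```text
time_s: 13.6
ee_pos: [635.5, -121.0, 55.5]
ee_rot: [180.0, 0.0, 174.9]
force: [-0.3, 0.5, -0.7]
gripper_width: 23.7
gripper_force: 35.0
```

>>> send_rows(
  motion=[
    {"tx": -0.003,"ty": 0,"tz": 0,"rx": 0,"ry": 0,"rz": 0,"gripper": 1},
    {"tx": 0,"ty": 0,"tz": 0,"rx": 0,"ry": 0,"rz": 0,"gripper": 1},
  ],
)

```text
time_s: 13.85
ee_pos: [635.8, -121.0, 55.4]
ee_rot: [180.0, -0.2, 174.9]
force: [-4.3, 0.1, 1.2]
gripper_width: 23.6
gripper_force: 35.0
```

>>> send_rows(
  motion=[
    {"tx": -0.002,"ty": 0,"tz": 0,"rx": 0,"ry": 0,"rz": 0,"gripper": 1},
    {"tx": 0,"ty": 0,"tz": 0,"rx": 0,"ry": 0,"rz": 0,"gripper": 1},
  ],
)

```text
time_s: 14.1
ee_pos: [635.8, -121.0, 55.4]
ee_rot: [180.0, -0.3, 174.9]
force: [-6.2, 0.0, 2.0]
gripper_width: 23.6
gripper_force: 35.0
```

>>> send_rows(
  motion=[
    {"tx": 0,"ty": 0,"tz": 0.003,"rx": 0,"ry": 0,"rz": 0,"gripper": 1},
    {"tx": 0,"ty": 0,"tz": 0,"rx": 0,"ry": 0,"rz": 0,"gripper": 1},
  ],
)

```text
time_s: 14.35
ee_pos: [635.8, -121.0, 55.3]
ee_rot: [180.0, -0.2, 174.9]
force: [-8.6, 0.9, 10.0]
gripper_width: 23.6
gripper_force: 35.0
```

>>> send_rows(
  motion=[
    {"tx": 0,"ty": 0,"tz": 0,"rx": 0,"ry": 0,"rz": 0,"gripper": 0.25},
    {"tx": 0,"ty": 0,"tz": 0,"rx": 0,"ry": 0,"rz": 0,"gripper": 0.25},
    {"tx": 0,"ty": 0,"tz": 0,"rx": 0,"ry": 0,"rz": 0,"gripper": 0.25},
    {"tx": 0,"ty": 0,"tz": -0.04,"rx": 0,"ry": 0,"rz": 0,"gripper": 0.25},
    {"tx": 0,"ty": 0,"tz": -0.08,"rx": 0,"ry": 0,"rz": 0,"gripper": 0.05},
    {"tx": 0,"ty": 0,"tz": 0,"rx": 0,"ry": 0,"rz": 0,"gripper": 0.05},
  ],
)

```text
time_s: 15.1
ee_pos: [640.5, -121.7, 117.5]
ee_rot: [-180.0, 0.4, 174.9]
force: [0.3, 0.1, 0.4]
gripper_width: 44.0
gripper_force: 0.0
```

```bash
python3 -c "
from h import *
plan((483.8,203.8,115,174),(483.8,203.8,13,174))"
```

```text
at [ 640.5 -121.7  117.5] [-179.96    0.45  174.87] F [0.3 0.1 0.4] w 44.0 t 15.1
rz 0.029 | tx 0.3797 ty 0.6147 tz 0.0050 | rows>= 7
rz 0.000 | tx 0.0000 ty 0.0000 tz 0.2040 | rows>= 2
```

>>> send_rows(
  motion=[
    {"tx": 0.054,"ty": 0.088,"tz": 0,"rx": 0,"ry": 0,"rz": 0.029,"gripper": 0.05},
    {"tx": 0.054,"ty": 0.088,"tz": 0,"rx": 0,"ry": 0,"rz": 0,"gripper": 0.05},
    {"tx": 0.054,"ty": 0.088,"tz": 0,"rx": 0,"ry": 0,"rz": 0,"gripper": 0.05},
    {"tx": 0.054,"ty": 0.088,"tz": 0,"rx": 0,"ry": 0,"rz": 0,"gripper": 0.05},
    {"tx": 0.054,"ty": 0.088,"tz": 0,"rx": 0,"ry": 0,"rz": 0,"gripper": 0.05},
    {"tx": 0.054,"ty": 0.088,"tz": 0,"rx": 0,"ry": 0,"rz": 0,"gripper": 0.05},
    {"tx": 0.054,"ty": 0.087,"tz": 0,"rx": 0,"ry": 0,"rz": 0,"gripper": 0.05},
    {"tx": 0,"ty": 0,"tz": 0.07,"rx": 0,"ry": 0,"rz": 0,"gripper": 0.05},
    {"tx": 0,"ty": 0,"tz": 0.06,"rx": 0,"ry": 0,"rz": 0,"gripper": 0.05},
    {"tx": 0,"ty": 0,"tz": 0,"rx": 0,"ry": 0,"rz": 0,"gripper": 0.05},
    {"tx": 0,"ty": 0,"tz": 0,"rx": 0,"ry": 0,"rz": 0,"gripper": 0.05},
  ],
)

```text
time_s: 16.48
ee_pos: [481.9, 204.1, 49.5]
ee_rot: [180.0, 0.0, 174.0]
force: [0.5, 0.0, 0.1]
gripper_width: 43.6
gripper_force: 0.0
```

```bash
python3 -c "
from h import *
plan((483.8,203.8,13,174))"
```

```text
at [481.9 204.1  49.5] [1.7997e+02 4.0000e-02 1.7399e+02] F [0.5 0.  0.1] w 43.6 t 16.5
rz -0.000 | tx -0.0038 ty -0.0002 tz 0.0730 | rows>= 1
```

>>> send_rows(
  motion=[
    {"tx": -0.004,"ty": 0,"tz": 0.04,"rx": 0,"ry": 0,"rz": 0,"gripper": 0.05},
    {"tx": 0,"ty": 0,"tz": 0.033,"rx": 0,"ry": 0,"rz": 0,"gripper": 0.05},
    {"tx": 0,"ty": 0,"tz": 0,"rx": 0,"ry": 0,"rz": 0,"gripper": 0.2},
    {"tx": 0,"ty": 0,"tz": 0,"rx": 0,"ry": 0,"rz": 0,"gripper": 1},
    {"tx": 0,"ty": 0,"tz": 0,"rx": 0,"ry": 0,"rz": 0,"gripper": 1},
    {"tx": 0,"ty": 0,"tz": 0,"rx": 0,"ry": 0,"rz": 0,"gripper": 1},
  ],
)

```text
time_s: 17.23
ee_pos: [484.4, 204.2, 13.8]
ee_rot: [179.9, 0.1, 174.0]
force: [0.4, 0.0, 6.2]
gripper_width: 23.7
gripper_force: 35.0
```

>>> send_rows(
  motion=[
    {"tx": 0,"ty": 0,"tz": -0.1,"rx": 0,"ry": 0,"rz": -0.03,"gripper": 1},
    {"tx": 0,"ty": 0,"tz": -0.1,"rx": 0,"ry": 0,"rz": 0,"gripper": 1},
    {"tx": -0.057,"ty": -0.086,"tz": 0,"rx": 0,"ry": 0,"rz": 0,"gripper": 1},
    {"tx": -0.057,"ty": -0.086,"tz": 0,"rx": 0,"ry": 0,"rz": 0,"gripper": 1},
    {"tx": -0.057,"ty": -0.086,"tz": 0,"rx": 0,"ry": 0,"rz": 0,"gripper": 1},
    {"tx": -0.057,"ty": -0.086,"tz": 0,"rx": 0,"ry": 0,"rz": 0,"gripper": 1},
    {"tx": -0.057,"ty": -0.086,"tz": 0,"rx": 0,"ry": 0,"rz": 0,"gripper": 1},
    {"tx": -0.057,"ty": -0.086,"tz": 0,"rx": 0,"ry": 0,"rz": 0,"gripper": 1},
    {"tx": 0,"ty": 0,"tz": 0.05,"rx": 0,"ry": 0,"rz": 0,"gripper": 1},
    {"tx": 0,"ty": 0,"tz": 0.03,"rx": 0,"ry": 0,"rz": 0,"gripper": 1},
    {"tx": 0,"ty": 0,"tz": 0,"rx": 0,"ry": 0,"rz": 0,"gripper": 1},
    {"tx": 0,"ty": 0,"tz": 0,"rx": 0,"ry": 0,"rz": 0,"gripper": 1},
  ],
)

```text
time_s: 18.73
ee_pos: [631.0, -67.8, 73.2]
ee_rot: [180.0, 0.1, 175.0]
force: [0.9, 0.1, -0.4]
gripper_width: 23.4
gripper_force: 35.0
```

```bash
python3 -c "
from h import *
plan((*ch(38,-37),57,174.9))"
```

```text
at [631.  -67.8  73.2] [1.8000e+02 5.0000e-02 1.7496e+02] F [ 0.9  0.1 -0.4] w 23.4 t 18.7
rz 0.002 | tx -0.0069 ty -0.0013 tz 0.0323 | rows>= 1
```

>>> send_rows(
  motion=[
    {"tx": 0,"ty": -0.001,"tz": 0.02,"rx": 0,"ry": 0,"rz": 0,"gripper": 1},
    {"tx": 0,"ty": 0,"tz": 0.011,"rx": 0,"ry": 0,"rz": 0,"gripper": 1},
    {"tx": -0.008,"ty": 0,"tz": 0.002,"rx": 0,"ry": 0,"rz": 0,"gripper": 1},
    {"tx": 0,"ty": 0,"tz": 0,"rx": 0,"ry": 0,"rz": 0,"gripper": 1},
  ],
)

```text
time_s: 19.23
ee_pos: [635.2, -69.3, 56.0]
ee_rot: [180.0, 0.0, 174.9]
force: [-0.3, -0.6, -1.3]
gripper_width: 23.6
gripper_force: 35.0
```

>>> send_rows(
  motion=[
    {"tx": -0.004,"ty": 0,"tz": 0,"rx": 0,"ry": 0,"rz": 0,"gripper": 1},
    {"tx": -0.003,"ty": 0,"tz": 0,"rx": 0,"ry": 0,"rz": 0,"gripper": 1},
    {"tx": 0,"ty": 0,"tz": 0,"rx": 0,"ry": 0,"rz": 0,"gripper": 1},
  ],
)

```text
time_s: 19.6
ee_pos: [638.4, -69.6, 56.2]
ee_rot: [180.0, 0.0, 174.9]
force: [0.2, -0.6, -1.2]
gripper_width: 24.0
gripper_force: 35.0
```

>>> send_rows(
  motion=[
    {"tx": -0.003,"ty": 0,"tz": 0,"rx": 0,"ry": 0,"rz": 0,"gripper": 1},
    {"tx": 0,"ty": 0,"tz": 0,"rx": 0,"ry": 0,"rz": 0,"gripper": 1},
  ],
)

```text
time_s: 19.85
ee_pos: [639.1, -69.6, 55.9]
ee_rot: [180.0, -0.1, 174.9]
force: [-1.8, 0.2, 0.0]
gripper_width: 23.7
gripper_force: 35.0
```

>>> send_rows(
  motion=[
    {"tx": -0.003,"ty": 0,"tz": 0,"rx": 0,"ry": 0,"rz": 0,"gripper": 1},
    {"tx": 0,"ty": 0,"tz": 0,"rx": 0,"ry": 0,"rz": 0,"gripper": 1},
  ],
)

```text
time_s: 20.1
ee_pos: [639.1, -69.6, 55.7]
ee_rot: [180.0, -0.3, 174.9]
force: [-5.4, 0.7, 1.2]
gripper_width: 23.6
gripper_force: 35.0
```

Contact at x≈639. Seat down, then release and go for the next block.

>>> send_rows(
  motion=[
    {"tx": 0,"ty": 0,"tz": 0.003,"rx": 0,"ry": 0,"rz": 0,"gripper": 1},
    {"tx": 0,"ty": 0,"tz": 0,"rx": 0,"ry": 0,"rz": 0,"gripper": 1},
  ],
)

```text
time_s: 20.35
ee_pos: [639.1, -69.6, 54.9]
ee_rot: [180.0, -0.3, 174.9]
force: [-6.8, -0.7, 3.7]
gripper_width: 24.0
gripper_force: 35.0
```

>>> send_rows(
  motion=[
    {"tx": 0,"ty": 0,"tz": 0,"rx": 0,"ry": 0,"rz": 0,"gripper": 0.25},
    {"tx": 0,"ty": 0,"tz": 0,"rx": 0,"ry": 0,"rz": 0,"gripper": 0.25},
    {"tx": 0,"ty": 0,"tz": 0,"rx": 0,"ry": 0,"rz": 0,"gripper": 0.25},
    {"tx": 0,"ty": 0,"tz": -0.04,"rx": 0,"ry": 0,"rz": 0,"gripper": 0.25},
    {"tx": 0,"ty": 0,"tz": -0.08,"rx": 0,"ry": 0,"rz": 0,"gripper": 0.05},
    {"tx": 0,"ty": 0,"tz": 0,"rx": 0,"ry": 0,"rz": 0,"gripper": 0.15},
    {"tx": 0,"ty": 0,"tz": 0,"rx": 0,"ry": 0,"rz": 0,"gripper": 0.15},
  ],
)

```text
time_s: 21.22
ee_pos: [640.9, -69.8, 114.1]
ee_rot: [180.0, -0.0, 174.9]
force: [-0.3, 1.0, 0.2]
gripper_width: 38.7
gripper_force: 0.0
```

```bash
python3 -c "
from h import *
plan((540.6,300.4,115,178.5),(540.6,300.4,13,178.5))"
```

```text
at [640.9 -69.8 114.1] [ 1.7999e+02 -3.0000e-02  1.7490e+02] F [-0.3  1.   0.2] w 38.7 t 21.2
rz -0.120 | tx 0.2198 ty 0.7349 tz -0.0019 | rows>= 7
rz -0.000 | tx 0.0000 ty 0.0000 tz 0.2040 | rows>= 2
```

>>> send_rows(
  motion=[
    {"tx": 0,"ty": 0,"tz": 0,"rx": 0,"ry": 0,"rz": -0.17,"gripper": 0.15},
    {"tx": 0.0287,"ty": 0.1058,"tz": 0,"rx": 0,"ry": 0,"rz": 0,"gripper": 0.15},
    {"tx": 0.0287,"ty": 0.1058,"tz": 0,"rx": 0,"ry": 0,"rz": 0,"gripper": 0.15},
    {"tx": 0.0287,"ty": 0.1058,"tz": 0,"rx": 0,"ry": 0,"rz": 0,"gripper": 0.15},
    {"tx": 0.0287,"ty": 0.1058,"tz": 0,"rx": 0,"ry": 0,"rz": 0,"gripper": 0.15},
    {"tx": 0.0287,"ty": 0.1058,"tz": 0,"rx": 0,"ry": 0,"rz": 0,"gripper": 0.15},
    {"tx": 0.0287,"ty": 0.1058,"tz": 0,"rx": 0,"ry": 0,"rz": 0,"gripper": 0.15},
    {"tx": 0.0287,"ty": 0.1058,"tz": 0,"rx": 0,"ry": 0,"rz": 0,"gripper": 0.15},
    {"tx": 0,"ty": 0,"tz": 0.07,"rx": 0,"ry": 0,"rz": 0,"gripper": 0.15},
    {"tx": 0,"ty": 0,"tz": 0.06,"rx": 0,"ry": 0,"rz": 0,"gripper": 0.15},
    {"tx": 0,"ty": 0,"tz": 0,"rx": 0,"ry": 0,"rz": 0,"gripper": 0.15},
    {"tx": 0,"ty": 0,"tz": 0,"rx": 0,"ry": 0,"rz": 0,"gripper": 0.15},
  ],
)

```text
time_s: 22.72
ee_pos: [541.1, 300.5, 49.8]
ee_rot: [180.0, 0.0, 180.0]
force: [1.0, -0.4, -0.3]
gripper_width: 38.9
gripper_force: 0.0
```

```bash
python3 -c "
from h import *
plan((540.6,300.4,13,180),(540.6,300.4,113,174.9),(*ch(36,37),113,174.9))
d=grab('top');save({'frame':cv2.resize(d['frame'][160:280,260:430],None,fx=4,fy=4)},'t3c')"
```

```text
at [541.1 300.5  49.8] [1.7999e+02 1.0000e-02 1.7998e+02] F [ 1.  -0.4 -0.3] w 38.9 t 22.7
rz -0.001 | tx 0.0009 ty -0.0002 tz 0.0736 | rows>= 1
rz 0.170 | tx 0.0000 ty 0.0000 tz -0.2000 | rows>= 2
rz -0.000 | tx -0.2484 ty -0.5706 tz -0.0000 | rows>= 6
```

View pics/t3c.png

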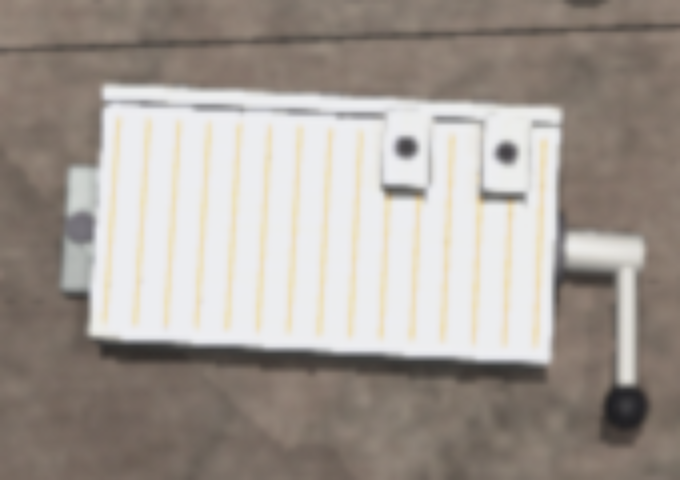

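Two blocks stand against the rail (holes at 405,148 and 507,153 in the crop), square to it. Picking the third.

>>> send_rows(
  motion=[
    {"tx": 0.001,"ty": 0,"tz": 0.04,"rx": 0,"ry": 0,"rz": 0,"gripper": 0.15},
    {"tx": 0,"ty": 0,"tz": 0.034,"rx": 0,"ry": 0,"rz": 0,"gripper": 0.15},
    {"tx": 0,"ty": 0,"tz": 0,"rx": 0,"ry": 0,"rz": 0,"gripper": 0.2},
    {"tx": 0,"ty": 0,"tz": 0,"rx": 0,"ry": 0,"rz": 0,"gripper": 1},
    {"tx": 0,"ty": 0,"tz": 0,"rx": 0,"ry": 0,"rz": 0,"gripper": 1},
    {"tx": 0,"ty": 0,"tz": 0,"rx": 0,"ry": 0,"rz": 0,"gripper": 1},
  ],
)

```text
time_s: 23.52
ee_pos: [540.9, 300.9, 13.4]
ee_rot: [179.9, 0.1, -180.0]
force: [0.0, 0.1, 1.4]
gripper_width: 24.0
gripper_force: 35.0
```

>>> send_rows(
  motion=[
    {"tx": 0,"ty": 0,"tz": -0.1,"rx": 0,"ry": 0,"rz": 0,"gripper": 1},
    {"tx": 0,"ty": 0,"tz": -0.1,"rx": 0,"ry": 0,"rz": 0.17,"gripper": 1},
    {"tx": -0.041,"ty": -0.095,"tz": 0,"rx": 0,"ry": 0,"rz": 0,"gripper": 1},
    {"tx": -0.041,"ty": -0.095,"tz": 0,"rx": 0,"ry": 0,"rz": 0,"gripper": 1},
    {"tx": -0.041,"ty": -0.095,"tz": 0,"rx": 0,"ry": 0,"rz": 0,"gripper": 1},
    {"tx": -0.041,"ty": -0.095,"tz": 0,"rx": 0,"ry": 0,"rz": 0,"gripper": 1},
    {"tx": -0.041,"ty": -0.095,"tz": 0,"rx": 0,"ry": 0,"rz": 0,"gripper": 1},
    {"tx": -0.041,"ty": -0.095,"tz": 0,"rx": 0,"ry": 0,"rz": 0,"gripper": 1},
    {"tx": 0,"ty": 0,"tz": 0.05,"rx": 0,"ry": 0,"rz": 0,"gripper": 1},
    {"tx": 0,"ty": 0,"tz": 0.03,"rx": 0,"ry": 0,"rz": 0,"gripper": 1},
    {"tx": 0,"ty": 0,"tz": 0,"rx": 0,"ry": 0,"rz": 0,"gripper": 1},
    {"tx": 0,"ty": 0,"tz": 0,"rx": 0,"ry": 0,"rz": 0,"gripper": 1},
  ],
)

```text
time_s: 25.02
ee_pos: [637.7, 6.4, 73.2]
ee_rot: [180.0, 0.1, 175.0]
force: [0.1, 0.4, -1.6]
gripper_width: 23.6
gripper_force: 35.0
```

```bash
python3 -c "
from h import *
plan((*ch(38,37),57,174.9))"
```

```text
at [637.7   6.4  73.2] [1.7999e+02 5.0000e-02 1.7497e+02] F [ 0.1  0.4 -1.6] w 23.6 t 25.0
rz 0.002 | tx -0.0067 ty -0.0023 tz 0.0323 | rows>= 1
```

>>> send_rows(
  motion=[
    {"tx": 0,"ty": -0.002,"tz": 0.02,"rx": 0,"ry": 0,"rz": 0,"gripper": 1},
    {"tx": 0,"ty": 0,"tz": 0.012,"rx": 0,"ry": 0,"rz": 0,"gripper": 1},
    {"tx": -0.008,"ty": 0,"tz": 0.002,"rx": 0,"ry": 0,"rz": 0,"gripper": 1},
    {"tx": -0.003,"ty": 0,"tz": 0,"rx": 0,"ry": 0,"rz": 0,"gripper": 1},
    {"tx": 0,"ty": 0,"tz": 0,"rx": 0,"ry": 0,"rz": 0,"gripper": 1},
  ],
)

```text
time_s: 25.65
ee_pos: [643.2, 4.1, 55.7]
ee_rot: [180.0, 0.0, 174.9]
force: [-0.7, 0.1, -2.4]
gripper_width: 23.5
gripper_force: 35.0
```

>>> send_rows(
  motion=[
    {"tx": -0.003,"ty": 0,"tz": 0,"rx": 0,"ry": 0,"rz": 0,"gripper": 1},
    {"tx": 0,"ty": 0,"tz": 0,"rx": 0,"ry": 0,"rz": 0,"gripper": 1},
  ],
)

```text
time_s: 25.9
ee_pos: [644.5, 4.0, 55.7]
ee_rot: [180.0, 0.0, 174.9]
force: [0.0, -0.8, -1.5]
gripper_width: 23.7
gripper_force: 35.0
```

>>> send_rows(
  motion=[
    {"tx": -0.003,"ty": 0,"tz": 0,"rx": 0,"ry": 0,"rz": 0,"gripper": 1},
    {"tx": 0,"ty": 0,"tz": 0,"rx": 0,"ry": 0,"rz": 0,"gripper": 1},
  ],
)

```text
time_s: 26.15
ee_pos: [644.9, 4.0, 55.4]
ee_rot: [180.0, -0.1, 174.9]
force: [-3.0, -0.3, -0.2]
gripper_width: 24.0
gripper_force: 35.0
```

>>> send_rows(
  motion=[
    {"tx": -0.003,"ty": 0,"tz": 0,"rx": 0,"ry": 0,"rz": 0,"gripper": 1},
    {"tx": 0,"ty": 0,"tz": 0,"rx": 0,"ry": 0,"rz": 0,"gripper": 1},
  ],
)

```text
time_s: 26.4
ee_pos: [645.0, 4.0, 55.2]
ee_rot: [-180.0, -0.3, 174.9]
force: [-5.5, 0.7, 1.2]
gripper_width: 23.7
gripper_force: 35.0
```

>>> send_rows(
  motion=[
    {"tx": 0,"ty": 0,"tz": 0.003,"rx": 0,"ry": 0,"rz": 0,"gripper": 1},
    {"tx": 0,"ty": 0,"tz": 0,"rx": 0,"ry": 0,"rz": 0,"gripper": 1},
  ],
)

```text
time_s: 26.65
ee_pos: [644.9, 4.0, 54.4]
ee_rot: [-180.0, -0.3, 174.9]
force: [-7.6, 1.0, 4.6]
gripper_width: 23.5
gripper_force: 35.0
```

>>> send_rows(
  motion=[
    {"tx": 0,"ty": 0,"tz": 0,"rx": 0,"ry": 0,"rz": 0,"gripper": 0.25},
    {"tx": 0,"ty": 0,"tz": 0,"rx": 0,"ry": 0,"rz": 0,"gripper": 0.25},
    {"tx": 0,"ty": 0,"tz": 0,"rx": 0,"ry": 0,"rz": 0,"gripper": 0.25},
    {"tx": 0,"ty": 0,"tz": -0.04,"rx": 0,"ry": 0,"rz": 0,"gripper": 0.25},
    {"tx": 0,"ty": 0,"tz": -0.08,"rx": 0,"ry": 0,"rz": 0,"gripper": 0.05},
    {"tx": 0,"ty": 0,"tz": 0,"rx": 0,"ry": 0,"rz": -0.17,"gripper": 0.15},
    {"tx": 0,"ty": 0,"tz": 0,"rx": 0,"ry": 0,"rz": 0,"gripper": 0.15},
  ],
)

```text
time_s: 27.52
ee_pos: [647.6, 3.7, 114.5]
ee_rot: [180.0, 0.1, 179.9]
force: [-1.0, -0.2, 0.2]
gripper_width: 38.4
gripper_force: 0.0
```

```bash
python3 -c "
from h import *
plan((599.8,290.4,115,180),(599.8,290.4,13,180))"
```

```text
at [647.6   3.7 114.5] [1.8000e+02 6.0000e-02 1.7994e+02] F [-1.  -0.2  0.2] w 38.4 t 27.5
rz -0.002 | tx 0.0955 ty 0.5733 tz -0.0011 | rows>= 5
rz 0.000 | tx 0.0000 ty 0.0000 tz 0.2040 | rows>= 2
```

>>> send_rows(
  motion=[
    {"tx": 0.0191,"ty": 0.1147,"tz": 0,"rx": 0,"ry": 0,"rz": 0,"gripper": 0.15},
    {"tx": 0.0191,"ty": 0.1147,"tz": 0,"rx": 0,"ry": 0,"rz": 0,"gripper": 0.15},
    {"tx": 0.0191,"ty": 0.1147,"tz": 0,"rx": 0,"ry": 0,"rz": 0,"gripper": 0.15},
    {"tx": 0.0191,"ty": 0.1147,"tz": 0,"rx": 0,"ry": 0,"rz": 0,"gripper": 0.15},
    {"tx": 0.0191,"ty": 0.1147,"tz": 0,"rx": 0,"ry": 0,"rz": 0,"gripper": 0.15},
    {"tx": 0,"ty": 0,"tz": 0.07,"rx": 0,"ry": 0,"rz": 0,"gripper": 0.15},
    {"tx": 0,"ty": 0,"tz": 0.06,"rx": 0,"ry": 0,"rz": 0,"gripper": 0.15},
    {"tx": 0,"ty": 0,"tz": 0,"rx": 0,"ry": 0,"rz": 0,"gripper": 0.15},
    {"tx": 0,"ty": 0,"tz": 0,"rx": 0,"ry": 0,"rz": 0,"gripper": 0.15},
  ],
)

```text
time_s: 28.65
ee_pos: [600.1, 290.6, 49.8]
ee_rot: [180.0, 0.1, 179.9]
force: [-0.1, 0.7, -0.6]
gripper_width: 38.8
gripper_force: 0.0
```

```bash
python3 -c "
from h import *
plan((599.8,290.4,13,180),(599.8,290.4,113,174.9),(*ch(35,88),113,174.9))"
```

```text
at [600.1 290.6  49.8] [1.7997e+02 6.0000e-02 1.7995e+02] F [-0.1  0.7 -0.6] w 38.8 t 28.6
rz -0.002 | tx 0.0007 ty -0.0005 tz 0.0735 | rows>= 1
rz 0.170 | tx 0.0000 ty 0.0000 tz -0.2000 | rows>= 2
rz -0.000 | tx -0.1266 ty -0.4592 tz -0.0000 | rows>= 4
```

>>> send_rows(
  motion=[
    {"tx": 0,"ty": 0,"tz": 0.04,"rx": 0,"ry": 0,"rz": 0,"gripper": 0.15},
    {"tx": 0,"ty": 0,"tz": 0.034,"rx": 0,"ry": 0,"rz": 0,"gripper": 0.15},
    {"tx": 0,"ty": 0,"tz": 0,"rx": 0,"ry": 0,"rz": 0,"gripper": 0.2},
    {"tx": 0,"ty": 0,"tz": 0,"rx": 0,"ry": 0,"rz": 0,"gripper": 1},
    {"tx": 0,"ty": 0,"tz": 0,"rx": 0,"ry": 0,"rz": 0,"gripper": 1},
    {"tx": 0,"ty": 0,"tz": 0,"rx": 0,"ry": 0,"rz": 0,"gripper": 1},
  ],
)

```text
time_s: 29.4
ee_pos: [600.2, 290.9, 13.0]
ee_rot: [179.9, 0.1, 180.0]
force: [0.9, 0.8, 2.7]
gripper_width: 23.8
gripper_force: 35.0
```

>>> send_rows(
  motion=[
    {"tx": 0,"ty": 0,"tz": -0.1,"rx": 0,"ry": 0,"rz": 0,"gripper": 1},
    {"tx": 0,"ty": 0,"tz": -0.1,"rx": 0,"ry": 0,"rz": 0.17,"gripper": 1},
    {"tx": -0.025,"ty": -0.092,"tz": 0,"rx": 0,"ry": 0,"rz": 0,"gripper": 1},
    {"tx": -0.025,"ty": -0.092,"tz": 0,"rx": 0,"ry": 0,"rz": 0,"gripper": 1},
    {"tx": -0.025,"ty": -0.092,"tz": 0,"rx": 0,"ry": 0,"rz": 0,"gripper": 1},
    {"tx": -0.025,"ty": -0.092,"tz": 0,"rx": 0,"ry": 0,"rz": 0,"gripper": 1},
    {"tx": -0.025,"ty": -0.092,"tz": 0,"rx": 0,"ry": 0,"rz": 0,"gripper": 1},
    {"tx": 0,"ty": 0,"tz": 0.05,"rx": 0,"ry": 0,"rz": 0,"gripper": 1},
    {"tx": 0,"ty": 0,"tz": 0.03,"rx": 0,"ry": 0,"rz": 0,"gripper": 1},
    {"tx": 0,"ty": 0,"tz": 0,"rx": 0,"ry": 0,"rz": 0,"gripper": 1},
    {"tx": 0,"ty": 0,"tz": 0,"rx": 0,"ry": 0,"rz": 0,"gripper": 1},
  ],
)

```text
time_s: 30.78
ee_pos: [641.7, 56.6, 72.6]
ee_rot: [180.0, 0.1, 175.0]
force: [-0.1, 0.4, -1.4]
gripper_width: 23.8
gripper_force: 35.0
```

```bash
python3 -c "
from h import *
plan((*ch(38,88),57,174.9))"
```

```text
at [641.7  56.6  72.6] [1.7999e+02 5.0000e-02 1.7496e+02] F [-0.1  0.4 -1.4] w 23.8 t 30.8
rz 0.002 | tx -0.0077 ty -0.0010 tz 0.0312 | rows>= 1
```

>>> send_rows(
  motion=[
    {"tx": 0,"ty": -0.001,"tz": 0.02,"rx": 0,"ry": 0,"rz": 0,"gripper": 1},
    {"tx": 0,"ty": 0,"tz": 0.011,"rx": 0,"ry": 0,"rz": 0,"gripper": 1},
    {"tx": -0.008,"ty": 0,"tz": 0.002,"rx": 0,"ry": 0,"rz": 0,"gripper": 1},
    {"tx": -0.005,"ty": 0,"tz": 0.001,"rx": 0,"ry": 0,"rz": 0,"gripper": 1},
    {"tx": 0,"ty": 0,"tz": 0,"rx": 0,"ry": 0,"rz": 0,"gripper": 1},
  ],
)

```text
time_s: 31.4
ee_pos: [648.2, 54.8, 55.2]
ee_rot: [180.0, 0.0, 174.9]
force: [1.5, 0.3, -1.4]
gripper_width: 23.6
gripper_force: 35.0
```

>>> send_rows(
  motion=[
    {"tx": -0.003,"ty": 0,"tz": 0,"rx": 0,"ry": 0,"rz": 0,"gripper": 1},
    {"tx": 0,"ty": 0,"tz": 0,"rx": 0,"ry": 0,"rz": 0,"gripper": 1},
  ],
)

```text
time_s: 31.65
ee_pos: [649.4, 54.6, 55.2]
ee_rot: [180.0, 0.0, 174.9]
force: [-0.6, -0.2, -1.8]
gripper_width: 23.7
gripper_force: 35.0
```

>>> send_rows(
  motion=[
    {"tx": -0.003,"ty": 0,"tz": 0,"rx": 0,"ry": 0,"rz": 0,"gripper": 1},
    {"tx": 0,"ty": 0,"tz": 0,"rx": 0,"ry": 0,"rz": 0,"gripper": 1},
  ],
)

```text
time_s: 31.9
ee_pos: [649.9, 54.6, 55.0]
ee_rot: [-180.0, -0.1, 174.9]
force: [-3.1, -0.3, -0.3]
gripper_width: 23.9
gripper_force: 35.0
```

>>> send_rows(
  motion=[
    {"tx": -0.003,"ty": 0,"tz": 0,"rx": 0,"ry": 0,"rz": 0,"gripper": 1},
    {"tx": 0,"ty": 0,"tz": 0,"rx": 0,"ry": 0,"rz": 0,"gripper": 1},
  ],
)

```text
time_s: 32.15
ee_pos: [649.9, 54.6, 54.7]
ee_rot: [-180.0, -0.3, 174.9]
force: [-6.1, 1.1, 1.3]
gripper_width: 23.6
gripper_force: 35.0
```

>>> send_rows(
  motion=[
    {"tx": 0,"ty": 0,"tz": 0.003,"rx": 0,"ry": 0,"rz": 0,"gripper": 1},
    {"tx": 0,"ty": 0,"tz": 0,"rx": 0,"ry": 0,"rz": 0,"gripper": 1},
  ],
)

```text
time_s: 32.4
ee_pos: [649.9, 54.6, 54.1]
ee_rot: [-180.0, -0.3, 174.9]
force: [-7.4, 0.6, 6.3]
gripper_width: 24.0
gripper_force: 35.0
```

>>> send_rows(
  motion=[
    {"tx": 0,"ty": 0,"tz": 0,"rx": 0,"ry": 0,"rz": 0,"gripper": 0.25},
    {"tx": 0,"ty": 0,"tz": 0,"rx": 0,"ry": 0,"rz": 0,"gripper": 0.25},
    {"tx": 0,"ty": 0,"tz": 0,"rx": 0,"ry": 0,"rz": 0,"gripper": 0.25},
    {"tx": 0,"ty": 0,"tz": -0.04,"rx": 0,"ry": 0,"rz": 0,"gripper": 0.25},
    {"tx": 0,"ty": 0,"tz": -0.1,"rx": 0,"ry": 0,"rz": 0,"gripper": 0.15},
    {"tx": 0.1,"ty": 0.06,"tz": -0.02,"rx": 0,"ry": 0,"rz": 0,"gripper": 0.15},
    {"tx": 0.1,"ty": 0.06,"tz": 0,"rx": 0,"ry": 0,"rz": 0,"gripper": 0.15},
    {"tx": 0.1,"ty": 0.06,"tz": 0,"rx": 0,"ry": 0,"rz": 0,"gripper": 0.15},
    {"tx": 0.1,"ty": 0.06,"tz": 0,"rx": 0,"ry": 0,"rz": 0,"gripper": 0.15},
    {"tx": 0,"ty": 0.1,"tz": 0,"rx": 0,"ry": 0,"rz": 0,"gripper": 0.15},
    {"tx": 0,"ty": 0,"tz": 0,"rx": 0,"ry": 0,"rz": 0,"gripper": 0.15},
  ],
)

```text
time_s: 33.78
ee_pos: [468.5, 244.3, 134.0]
ee_rot: [179.9, 0.1, 175.1]
force: [0.6, -0.4, 0.7]
gripper_width: 38.9
gripper_force: 0.0
```

>>> send_rows(
  motion=[
    {"tx": 0,"ty": 0,"tz": 0,"rx": 0,"ry": 0,"rz": 0.33,"gripper": 0.15},
    {"tx": 0,"ty": 0,"tz": 0,"rx": 0,"ry": 0,"rz": 0.33,"gripper": 0.15},
    {"tx": 0,"ty": 0,"tz": 0,"rx": 0,"ry": 0,"rz": 0.33,"gripper": 0.15},
    {"tx": 0,"ty": 0,"tz": 0,"rx": 0,"ry": 0,"rz": 0.33,"gripper": 0.15},
    {"tx": 0,"ty": 0,"tz": 0,"rx": 0,"ry": 0,"rz": 0.33,"gripper": 0.15},
    {"tx": 0,"ty": 0,"tz": 0,"rx": 0,"ry": 0,"rz": 0.33,"gripper": 0.15},
    {"tx": 0,"ty": 0,"tz": 0,"rx": 0,"ry": 0,"rz": 0.33,"gripper": 0.15},
    {"tx": 0,"ty": 0,"tz": 0,"rx": 0,"ry": 0,"rz": 0.33,"gripper": 0.15},
    {"tx": 0,"ty": 0,"tz": 0,"rx": 0,"ry": 0,"rz": 0.33,"gripper": 0.15},
    {"tx": 0,"ty": 0,"tz": 0,"rx": 0,"ry": 0,"rz": 0.03,"gripper": 0.15},
    {"tx": 0,"ty": 0,"tz": 0,"rx": 0,"ry": 0,"rz": 0,"gripper": 0.15},
  ],
)

```text
time_s: 35.15
ee_pos: [468.4, 241.0, 133.6]
ee_rot: [180.0, 0.0, 85.0]
force: [-1.1, -1.1, -0.3]
gripper_width: 38.8
gripper_force: 0.0
```

Run:
```python
from h import *
plan()
d=grab('top');save({'frame':cv2.resize(d['frame'][160:310,260:430],None,fx=4,fy=4)},'t4c');np.save('t4.npy',d['frame'])
```

```text
at [468.4 241.  133.6] [179.99   0.    85.  ] F [-1.1 -1.1 -0.3] w 38.8 t 35.1
```

View pics/t4c.png

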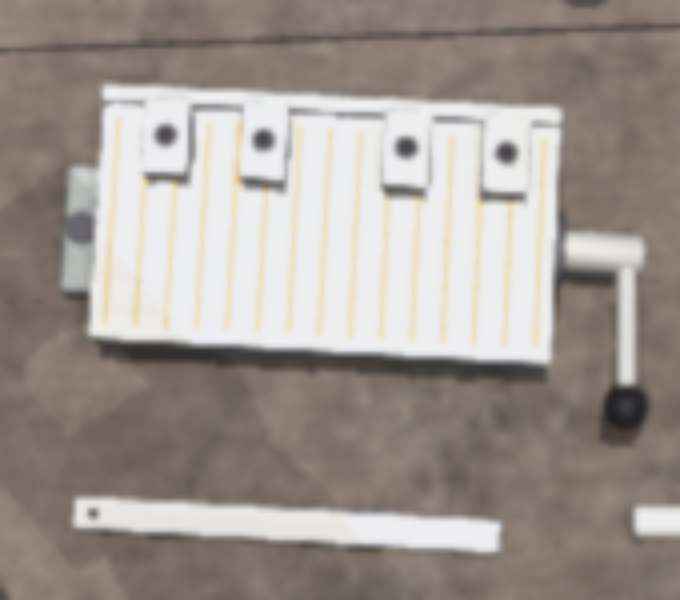

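Run:
```python
from h import *
d=grab('top'); g=d['frame']; mx=g.min(2)
c4=lambda u,v:(260+(u+.5)/4-.5,160+(v+.5)/4-.5)
a=np.radians(CY)
for u,v in[(165,134),(263,139),(405,148),(507,152)]:
    q=onz(d,*c4(u,v),65)[:2]; w=q-CC; print('block',q.round(1),'chuck',round(w[0]*np.cos(a)+w[1]*np.sin(a),1),round(-w[0]*np.sin(a)+w[1]*np.cos(a),1))
x0,y0,x1,y1=270,278,392,302; m=(mx[y0:y1,x0:x1]>165).astype(np.uint8)
c=max(cv2.findContours(m,cv2.RETR_EXTERNAL,cv2.CHAIN_APPROX_NONE)[0],key=cv2.contourArea)
P=np.array([onz(d,u+x0,v+y0,14)[:2] for u,v in c[:,0]],np.float32); r=cv2.minAreaRect(P); print('bar',r)
(x,y)=r[0]; plan((x,y,110,85),(x,y,3.5,85),(x,y,110,85),(*ch(0,0),110,84.93))
```

```text
block [649.7  52.9] chuck 42.5 85.5
block [645.3   2.3] chuck 42.6 34.7
block [638.1 -70.7] chuck 41.9 -38.6
block [ 634.2 -123. ] chuck 42.7 -91.0
bar ((449.1645202636719, -2.9417877197265625), (224.22085571289062, 16.952539443969727), 85.06690216064453)
at [468.2 241.2 133.6] [180.     0.    84.97] F [-0.  -0.5  0.1] w 38.6 t 35.2
rz -0.001 | tx -0.4898 ty 0.0046 tz 0.0471 | rows>= 5
rz 0.000 | tx 0.0000 ty 0.0000 tz 0.2130 | rows>= 2
rz 0.000 | tx 0.0000 ty 0.0000 tz -0.2130 | rows>= 2
rz 0.002 | tx -0.0243 ty 0.3046 tz -0.0000 | rows>= 3
```

>>> send_rows(
  motion=[
    {"tx": -0.098,"ty": 0.001,"tz": 0.009,"rx": 0,"ry": 0,"rz": 0,"gripper": 0.15},
    {"tx": -0.098,"ty": 0.001,"tz": 0.009,"rx": 0,"ry": 0,"rz": 0,"gripper": 0.15},
    {"tx": -0.098,"ty": 0.001,"tz": 0.009,"rx": 0,"ry": 0,"rz": 0,"gripper": 0.15},
    {"tx": -0.098,"ty": 0.001,"tz": 0.009,"rx": 0,"ry": 0,"rz": 0,"gripper": 0.15},
    {"tx": -0.098,"ty": 0.001,"tz": 0.009,"rx": 0,"ry": 0,"rz": 0,"gripper": 0.15},
    {"tx": 0,"ty": 0,"tz": 0.08,"rx": 0,"ry": 0,"rz": 0,"gripper": 0.15},
    {"tx": 0,"ty": 0,"tz": 0.07,"rx": 0,"ry": 0,"rz": 0,"gripper": 0.15},
    {"tx": 0,"ty": 0,"tz": 0,"rx": 0,"ry": 0,"rz": 0,"gripper": 0.15},
    {"tx": 0,"ty": 0,"tz": 0,"rx": 0,"ry": 0,"rz": 0,"gripper": 0.15},
  ],
)

```text
time_s: 36.38
ee_pos: [449.8, -2.7, 37.0]
ee_rot: [179.9, -0.0, 84.9]
force: [-0.5, -0.3, 1.1]
gripper_width: 38.5
gripper_force: 0.0
```

Run:
```python
from h import *
plan((449.2,-2.9,3.5,85))
```

```text
at [449.8  -2.7  37. ] [ 1.799e+02 -1.000e-02  8.494e+01] F [-0.5 -0.3  1.1] w 38.5 t 36.4
rz -0.002 | tx -0.0006 ty -0.0011 tz 0.0670 | rows>= 1
```

>>> send_rows(
  motion=[
    {"tx": 0,"ty": -0.001,"tz": 0.04,"rx": 0,"ry": 0,"rz": 0,"gripper": 0.15},
    {"tx": 0,"ty": 0,"tz": 0.026,"rx": 0,"ry": 0,"rz": 0,"gripper": 0.2},
    {"tx": 0,"ty": 0,"tz": 0,"rx": 0,"ry": 0,"rz": 0,"gripper": 0.3},
    {"tx": 0,"ty": 0,"tz": 0,"rx": 0,"ry": 0,"rz": 0,"gripper": 1},
    {"tx": 0,"ty": 0,"tz": 0,"rx": 0,"ry": 0,"rz": 0,"gripper": 1},
    {"tx": 0,"ty": 0,"tz": 0,"rx": 0,"ry": 0,"rz": 0,"gripper": 1},
    {"tx": 0,"ty": 0,"tz": 0,"rx": 0,"ry": 0,"rz": 0,"gripper": 1},
  ],
  grip_force=45,
)

```text
time_s: 37.25
ee_pos: [448.3, -2.6, 3.6]
ee_rot: [180.0, -0.0, 84.9]
force: [-2.7, 1.0, 6.2]
gripper_width: 15.7
gripper_force: 45.0
```

Run:
```python
from h import *
plan((449.2,-2.9,100,84.93),(*ch(6,-2),100,84.93),(*ch(6,-2),60,84.93))
```

```text
at [448.3  -2.6   3.6] [ 1.7999e+02 -1.0000e-02  8.4900e+01] F [-2.7  1.   6.2] w 15.7 t 37.2
rz -0.001 | tx -0.0003 ty 0.0019 tz -0.1929 | rows>= 2
rz -0.000 | tx -0.0284 ty 0.3165 tz -0.0000 | rows>= 3
rz -0.000 | tx 0.0000 ty 0.0000 tz 0.0800 | rows>= 1
```

>>> send_rows(
  motion=[
    {"tx": 0,"ty": 0,"tz": -0.06,"rx": 0,"ry": 0,"rz": 0,"gripper": 1},
    {"tx": 0,"ty": 0,"tz": -0.07,"rx": 0,"ry": 0,"rz": 0,"gripper": 1},
    {"tx": 0,"ty": 0,"tz": -0.064,"rx": 0,"ry": 0,"rz": 0,"gripper": 1},
    {"tx": -0.007,"ty": 0.078,"tz": 0,"rx": 0,"ry": 0,"rz": 0,"gripper": 1},
    {"tx": -0.007,"ty": 0.08,"tz": 0,"rx": 0,"ry": 0,"rz": 0,"gripper": 1},
    {"tx": -0.007,"ty": 0.08,"tz": 0,"rx": 0,"ry": 0,"rz": 0,"gripper": 1},
    {"tx": -0.007,"ty": 0.078,"tz": 0,"rx": 0,"ry": 0,"rz": 0,"gripper": 1},
    {"tx": 0,"ty": 0,"tz": 0,"rx": 0,"ry": 0,"rz": 0,"gripper": 1},
    {"tx": 0,"ty": 0,"tz": 0.05,"rx": 0,"ry": 0,"rz": 0,"gripper": 1},
    {"tx": 0,"ty": 0,"tz": 0.03,"rx": 0,"ry": 0,"rz": 0,"gripper": 1},
    {"tx": 0,"ty": 0,"tz": 0,"rx": 0,"ry": 0,"rz": 0,"gripper": 1},
    {"tx": 0,"ty": 0,"tz": 0,"rx": 0,"ry": 0,"rz": 0,"gripper": 1},
  ],
)

```text
time_s: 38.75
ee_pos: [604.7, -30.6, 60.6]
ee_rot: [179.9, -0.0, 84.9]
force: [0.4, -0.1, -2.6]
gripper_width: 15.9
gripper_force: 45.0
```

Run:
```python
from h import *
plan((*ch(6,-2),49.5,84.93),(*ch(14.5,-2),49.5,84.93))
d=grab('side');save({'frame':cv2.resize(d['frame'][190:340,240:410],None,fx=4,fy=4)},'s4c')
```

```text
at [604.7 -30.6  60.6] [ 1.7994e+02 -1.0000e-02  8.4900e+01] F [ 0.4 -0.1 -2.6] w 15.9 t 38.8
rz -0.001 | tx -0.0006 ty 0.0018 tz 0.0223 | rows>= 1
rz -0.000 | tx 0.0000 ty 0.0170 tz -0.0000 | rows>= 1
```

View pics/s4c.png

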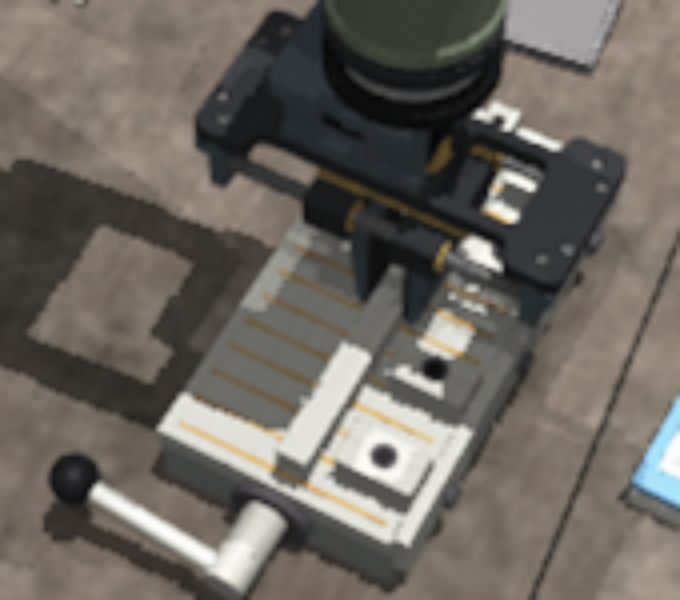

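The bar is held parallel, just in front of the blocks (350,380 in the crop), with the rear finger in the middle gap.

>>> send_rows(
  motion=[
    {"tx": 0,"ty": 0,"tz": 0.016,"rx": 0,"ry": 0,"rz": 0,"gripper": 1},
    {"tx": 0,"ty": 0,"tz": 0.006,"rx": 0,"ry": 0,"rz": 0,"gripper": 1},
    {"tx": 0,"ty": 0.008,"tz": 0,"rx": 0,"ry": 0,"rz": 0,"gripper": 1},
    {"tx": 0,"ty": 0.005,"tz": 0,"rx": 0,"ry": 0,"rz": 0,"gripper": 1},
    {"tx": 0,"ty": 0,"tz": 0,"rx": 0,"ry": 0,"rz": 0,"gripper": 1},
  ],
)

```text
time_s: 39.42
ee_pos: [611.3, -31.3, 49.1]
ee_rot: [180.0, -0.0, 84.9]
force: [0.4, -0.5, -3.5]
gripper_width: 15.4
gripper_force: 45.0
```

>>> send_rows(
  motion=[
    {"tx": 0,"ty": 0.003,"tz": 0,"rx": 0,"ry": 0,"rz": 0,"gripper": 1},
    {"tx": 0,"ty": 0,"tz": 0,"rx": 0,"ry": 0,"rz": 0,"gripper": 1},
  ],
)

```text
time_s: 39.67
ee_pos: [612.3, -31.4, 49.0]
ee_rot: [-180.0, -0.0, 84.9]
force: [-0.1, -0.2, -3.1]
gripper_width: 15.6
gripper_force: 45.0
```

>>> send_rows(
  motion=[
    {"tx": 0,"ty": 0.003,"tz": 0,"rx": 0,"ry": 0,"rz": 0,"gripper": 1},
    {"tx": 0,"ty": 0,"tz": 0,"rx": 0,"ry": 0,"rz": 0,"gripper": 1},
  ],
)

```text
time_s: 39.92
ee_pos: [612.3, -31.4, 48.8]
ee_rot: [-179.8, -0.0, 84.9]
force: [-5.1, 0.8, -1.2]
gripper_width: 15.5
gripper_force: 45.0
```

>>> send_rows(
  motion=[
    {"tx": 0,"ty": 0.002,"tz": 0,"rx": 0,"ry": 0,"rz": 0,"gripper": 1},
    {"tx": 0,"ty": 0,"tz": 0,"rx": 0,"ry": 0,"rz": 0,"gripper": 1},
  ],
)

```text
time_s: 40.17
ee_pos: [612.3, -31.4, 48.7]
ee_rot: [-179.7, -0.0, 84.9]
force: [-6.4, -0.4, -0.2]
gripper_width: 15.6
gripper_force: 45.0
```

>>> send_rows(
  motion=[
    {"tx": 0,"ty": 0,"tz": 0.003,"rx": 0,"ry": 0,"rz": 0,"gripper": 1},
    {"tx": 0,"ty": 0,"tz": 0,"rx": 0,"ry": 0,"rz": 0,"gripper": 1},
  ],
)

```text
time_s: 40.42
ee_pos: [612.3, -31.4, 48.6]
ee_rot: [-179.7, -0.0, 84.9]
force: [-8.7, 1.2, 8.0]
gripper_width: 15.5
gripper_force: 45.0
```

>>> send_rows(
  motion=[
    {"tx": 0,"ty": 0,"tz": 0,"rx": 0,"ry": 0,"rz": 0,"gripper": 0.5},
    {"tx": 0,"ty": 0,"tz": 0,"rx": 0,"ry": 0,"rz": 0,"gripper": 0.5},
    {"tx": 0,"ty": 0,"tz": 0,"rx": 0,"ry": 0,"rz": 0,"gripper": 0.5},
    {"tx": 0,"ty": 0,"tz": 0,"rx": 0,"ry": 0,"rz": 0,"gripper": 0.5},
  ],
)

```text
time_s: 40.92
ee_pos: [615.7, -31.7, 47.7]
ee_rot: [179.9, -0.0, 84.9]
force: [-1.2, 0.3, 0.1]
gripper_width: 22.7
gripper_force: 0.4
```

>>> send_rows(
  motion=[
    {"tx": 0,"ty": 0,"tz": -0.03,"rx": 0,"ry": 0,"rz": 0,"gripper": 0.5},
    {"tx": 0,"ty": 0,"tz": -0.07,"rx": 0,"ry": 0,"rz": 0,"gripper": 1},
    {"tx": 0,"ty": -0.1,"tz": 0,"rx": 0,"ry": 0,"rz": 0,"gripper": 1},
    {"tx": 0,"ty": -0.12,"tz": 0,"rx": 0,"ry": 0,"rz": 0,"gripper": 1},
    {"tx": 0,"ty": -0.12,"tz": 0,"rx": 0,"ry": 0,"rz": 0,"gripper": 1},
    {"tx": 0,"ty": -0.08,"tz": 0,"rx": 0,"ry": 0,"rz": 0,"gripper": 1},
    {"tx": 0,"ty": 0,"tz": 0,"rx": 0,"ry": 0,"rz": 0,"gripper": 1},
  ],
)

```text
time_s: 41.8
ee_pos: [403.7, -12.8, 98.5]
ee_rot: [180.0, -0.0, 84.9]
force: [1.2, 0.8, 0.1]
gripper_width: 0.3
gripper_force: 0.0
```

Run:
```python
from h import *
plan()
d=grab('top');save({'frame':cv2.resize(d['frame'][170:265,270:420],None,fx=5,fy=5,interpolation=cv2.INTER_CUBIC)},'t5c')
```

```text
at [403.7 -12.8  98.5] [ 1.7995e+02 -1.0000e-02  8.4910e+01] F [1.2 0.8 0.1] w 0.3 t 41.8
```

View pics/t5c.png

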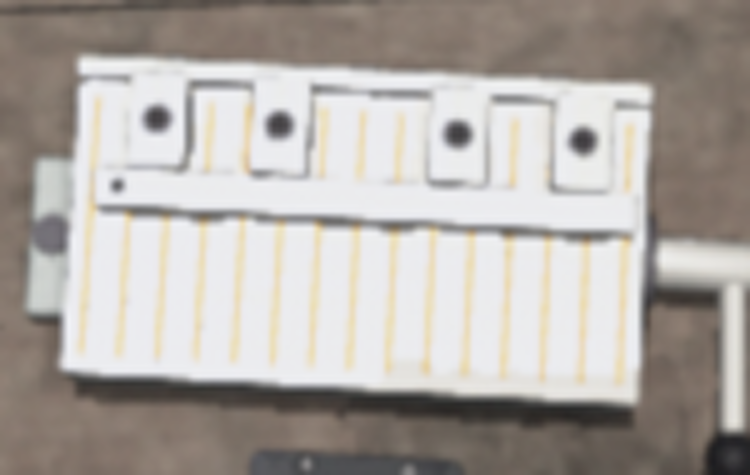

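The bar lies along all four front ends (front edge 97,205 to 635,230 in the crop). I'll push it home at both ends with closed fingers.

Run:
```python
from h import *
plan((*ch(-30,-64),98.5,84.9),(*ch(-30,-64),52,84.9),(*ch(-10,-64),52,84.9),(*ch(-30,-64),52,84.9),(*ch(-30,60),52,84.9),(*ch(-10,60),52,84.9))
```

```text
at [406.3 -12.9  98.8] [ 1.7978e+02 -1.0000e-02  8.4900e+01] F [ 0.  -0.4 -0.4] w 0.4 t 41.9
rz 0.000 | tx -0.1246 ty 0.3282 tz 0.0006 | rows>= 3
rz -0.000 | tx 0.0000 ty 0.0000 tz 0.0930 | rows>= 1
rz -0.000 | tx 0.0000 ty 0.0400 tz -0.0000 | rows>= 1
rz -0.000 | tx -0.0000 ty -0.0400 tz -0.0000 | rows>= 1
rz -0.000 | tx 0.2480 ty -0.0001 tz -0.0000 | rows>= 3
rz -0.000 | tx 0.0000 ty 0.0400 tz -0.0000 | rows>= 1
```

>>> send_rows(
  motion=[
    {"tx": -0.0312,"ty": 0.082,"tz": 0,"rx": 0,"ry": 0,"rz": 0,"gripper": 1},
    {"tx": -0.0312,"ty": 0.082,"tz": 0,"rx": 0,"ry": 0,"rz": 0,"gripper": 1},
    {"tx": -0.0312,"ty": 0.082,"tz": 0,"rx": 0,"ry": 0,"rz": 0,"gripper": 1},
    {"tx": -0.0312,"ty": 0.078,"tz": 0,"rx": 0,"ry": 0,"rz": 0,"gripper": 1},
    {"tx": 0,"ty": 0,"tz": 0.06,"rx": 0,"ry": 0,"rz": 0,"gripper": 1},
    {"tx": 0,"ty": 0,"tz": 0.033,"rx": 0,"ry": 0,"rz": 0,"gripper": 1},
    {"tx": 0,"ty": 0,"tz": 0,"rx": 0,"ry": 0,"rz": 0,"gripper": 1},
    {"tx": 0,"ty": 0.02,"tz": 0,"rx": 0,"ry": 0,"rz": 0,"gripper": 1},
    {"tx": 0,"ty": 0.012,"tz": 0,"rx": 0,"ry": 0,"rz": 0,"gripper": 1},
    {"tx": 0,"ty": 0,"tz": 0,"rx": 0,"ry": 0,"rz": 0,"gripper": 1},
  ],
)

```text
time_s: 43.1
ee_pos: [578.7, -91.0, 51.8]
ee_rot: [179.9, 0.0, 84.9]
force: [0.4, 0.3, 0.1]
gripper_width: 0.2
gripper_force: 0.0
```

>>> send_rows(
  motion=[
    {"tx": 0,"ty": 0.006,"tz": 0,"rx": 0,"ry": 0,"rz": 0,"gripper": 1},
    {"tx": 0,"ty": 0,"tz": 0,"rx": 0,"ry": 0,"rz": 0,"gripper": 1},
  ],
)

```text
time_s: 43.35
ee_pos: [580.6, -91.2, 51.2]
ee_rot: [180.0, -0.0, 84.9]
force: [0.3, 0.3, 0.1]
gripper_width: 0.7
gripper_force: 0.0
```

>>> send_rows(
  motion=[
    {"tx": 0,"ty": 0.006,"tz": 0,"rx": 0,"ry": 0,"rz": 0,"gripper": 1},
    {"tx": 0,"ty": 0,"tz": 0,"rx": 0,"ry": 0,"rz": 0,"gripper": 1},
  ],
)

```text
time_s: 43.6
ee_pos: [583.7, -91.5, 51.1]
ee_rot: [180.0, -0.0, 84.9]
force: [0.4, -0.4, -0.5]
gripper_width: 0.6
gripper_force: 0.0
```

>>> send_rows(
  motion=[
    {"tx": 0,"ty": 0.006,"tz": 0,"rx": 0,"ry": 0,"rz": 0,"gripper": 1},
    {"tx": 0,"ty": 0,"tz": 0,"rx": 0,"ry": 0,"rz": 0,"gripper": 1},
  ],
)

```text
time_s: 43.85
ee_pos: [586.7, -91.8, 51.1]
ee_rot: [180.0, -0.0, 84.9]
force: [-0.5, -0.3, 0.2]
gripper_width: 0.4
gripper_force: 0.0
```

>>> send_rows(
  motion=[
    {"tx": 0,"ty": 0.005,"tz": 0,"rx": 0,"ry": 0,"rz": 0,"gripper": 1},
    {"tx": 0,"ty": 0,"tz": 0,"rx": 0,"ry": 0,"rz": 0,"gripper": 1},
  ],
)

```text
time_s: 44.1
ee_pos: [589.1, -91.9, 51.0]
ee_rot: [-180.0, -0.0, 84.9]
force: [0.3, -0.2, 0.3]
gripper_width: 0.4
gripper_force: 0.0
```

>>> send_rows(
  motion=[
    {"tx": 0,"ty": 0.004,"tz": 0,"rx": 0,"ry": 0,"rz": 0,"gripper": 1},
    {"tx": 0,"ty": 0,"tz": 0,"rx": 0,"ry": 0,"rz": 0,"gripper": 1},
  ],
)

```text
time_s: 44.35
ee_pos: [589.3, -92.0, 50.9]
ee_rot: [-179.8, -0.0, 84.9]
force: [-5.2, 0.5, 3.0]
gripper_width: 0.4
gripper_force: 2.7
```

>>> send_rows(
  motion=[
    {"tx": 0,"ty": 0.003,"tz": 0,"rx": 0,"ry": 0,"rz": 0,"gripper": 1},
    {"tx": 0,"ty": 0,"tz": 0,"rx": 0,"ry": 0,"rz": 0,"gripper": 1},
    {"tx": 0,"ty": 0,"tz": 0,"rx": 0,"ry": 0,"rz": 0,"gripper": 1},
  ],
)

```text
time_s: 44.72
ee_pos: [589.4, -91.9, 50.9]
ee_rot: [-179.6, -0.0, 84.9]
force: [-8.1, 0.5, 6.4]
gripper_width: 0.2
gripper_force: 4.3
```

>>> send_rows(
  motion=[
    {"tx": 0,"ty": -0.03,"tz": 0,"rx": 0,"ry": 0,"rz": 0,"gripper": 1},
    {"tx": 0.05,"ty": 0,"tz": 0,"rx": 0,"ry": 0,"rz": 0,"gripper": 1},
    {"tx": 0.1,"ty": 0,"tz": 0,"rx": 0,"ry": 0,"rz": 0,"gripper": 1},
    {"tx": 0.1,"ty": 0,"tz": 0,"rx": 0,"ry": 0,"rz": 0,"gripper": 1},
    {"tx": 0,"ty": 0,"tz": 0,"rx": 0,"ry": 0,"rz": 0,"gripper": 1},
    {"tx": 0,"ty": 0.015,"tz": 0,"rx": 0,"ry": 0,"rz": 0,"gripper": 1},
    {"tx": 0,"ty": 0.006,"tz": 0,"rx": 0,"ry": 0,"rz": 0,"gripper": 1},
    {"tx": 0,"ty": 0,"tz": 0,"rx": 0,"ry": 0,"rz": 0,"gripper": 1},
  ],
)

```text
time_s: 45.72
ee_pos: [599.5, 31.5, 51.0]
ee_rot: [180.0, -0.0, 84.8]
force: [-0.4, 0.8, 0.5]
gripper_width: 0.0
gripper_force: 0.0
```

>>> send_rows(
  motion=[
    {"tx": 0,"ty": 0.004,"tz": 0,"rx": 0,"ry": 0,"rz": 0,"gripper": 1},
    {"tx": 0,"ty": 0,"tz": 0,"rx": 0,"ry": 0,"rz": 0,"gripper": 1},
  ],
)

```text
time_s: 45.98
ee_pos: [600.3, 31.9, 50.8]
ee_rot: [-179.9, 0.0, 84.9]
force: [-2.3, -1.1, 0.4]
gripper_width: 0.5
gripper_force: 0.9
```

>>> send_rows(
  motion=[
    {"tx": 0,"ty": 0.004,"tz": 0,"rx": 0,"ry": 0,"rz": 0,"gripper": 1},
    {"tx": 0,"ty": 0,"tz": 0,"rx": 0,"ry": 0,"rz": 0,"gripper": 1},
  ],
)

```text
time_s: 46.22
ee_pos: [600.4, 31.9, 50.8]
ee_rot: [-179.7, 0.1, 84.9]
force: [-6.6, -1.8, 4.0]
gripper_width: 0.5
gripper_force: 3.4
```

Both contacts line up at 5.08°, parallel to the chuck, so the bar is seated. Retract, then the lever.

>>> send_rows(
  motion=[
    {"tx": 0,"ty": -0.02,"tz": 0,"rx": 0,"ry": 0,"rz": 0,"gripper": 1},
    {"tx": 0,"ty": -0.05,"tz": -0.04,"rx": 0,"ry": 0,"rz": 0,"gripper": 1},
    {"tx": 0,"ty": -0.05,"tz": -0.1,"rx": 0,"ry": 0,"rz": 0,"gripper": 1},
    {"tx": -0.1,"ty": -0.05,"tz": -0.06,"rx": 0,"ry": 0,"rz": 0,"gripper": 0.5},
    {"tx": -0.1,"ty": 0,"tz": 0,"rx": 0,"ry": 0,"rz": 0,"gripper": 0.2},
    {"tx": -0.1,"ty": 0,"tz": 0,"rx": 0,"ry": 0,"rz": 0,"gripper": 0},
    {"tx": -0.1,"ty": 0,"tz": 0,"rx": 0,"ry": 0,"rz": 0,"gripper": -0.1},
    {"tx": 0,"ty": 0,"tz": 0,"rx": 0,"ry": 0,"rz": 0,"gripper": -0.1},
  ],
)

```text
time_s: 47.22
ee_pos: [501.2, -161.3, 150.8]
ee_rot: [179.9, 0.0, 84.6]
force: [1.0, -0.2, 0.7]
gripper_width: 47.2
gripper_force: 0.0
```

>>> send_rows(
  motion=[
    {"tx": 0,"ty": 0,"tz": 0,"rx": 0,"ry": 0,"rz": 0.33,"gripper": -0.1},
    {"tx": 0,"ty": 0,"tz": 0,"rx": 0,"ry": 0,"rz": 0.33,"gripper": -0.1},
    {"tx": 0,"ty": 0,"tz": 0,"rx": 0,"ry": 0,"rz": 0.33,"gripper": -0.1},
    {"tx": 0,"ty": 0,"tz": 0,"rx": 0,"ry": 0,"rz": 0.33,"gripper": -0.1},
    {"tx": 0,"ty": 0,"tz": 0,"rx": 0,"ry": 0,"rz": 0.33,"gripper": -0.1},
    {"tx": 0,"ty": 0,"tz": 0,"rx": 0,"ry": 0,"rz": 0.33,"gripper": -0.1},
    {"tx": 0,"ty": 0,"tz": 0,"rx": 0,"ry": 0,"rz": 0.33,"gripper": -0.1},
    {"tx": 0,"ty": 0,"tz": 0,"rx": 0,"ry": 0,"rz": 0.33,"gripper": -0.1},
    {"tx": 0,"ty": 0,"tz": 0,"rx": 0,"ry": 0,"rz": 0.33,"gripper": -0.1},
    {"tx": 0,"ty": 0,"tz": 0,"rx": 0,"ry": 0,"rz": 0.03,"gripper": -0.1},
    {"tx": 0,"ty": 0,"tz": 0,"rx": 0,"ry": 0,"rz": 0,"gripper": -0.1},
  ],
)

```text
time_s: 48.6
ee_pos: [501.2, -158.0, 150.7]
ee_rot: [-180.0, -0.0, -4.9]
force: [1.3, -0.1, -0.2]
gripper_width: 50.2
gripper_force: 0.0
```

Run:
```python
from h import *
d=grab('side'); g=d['frame'][280:340,230:300].astype(int); m=(g.max(2)<45).astype(np.uint8)
n,l,s,c=cv2.connectedComponentsWithStats(m); i=1+s[1:,4].argmax(); print('knob px',c[i]+[230,280],s[i],'pred',proj(d,[502.5,-180.5,40.8]))
c0=ch(-83.7,-160); plan((*c0,110,-5.1),(*c0,27,-5.1))
```

```text
knob px [245.16197183 284.15492958] [  0   0  28  10 142] pred [257.96371058 310.8370642 ]
at [ 501.2 -158.1  150.6] [-1.7999e+02 -2.0000e-02 -4.9600e+00] F [ 0.5 -0.2  0.3] w 50.2 t 48.6
rz 0.005 | tx 0.0062 ty 0.0443 tz 0.0812 | rows>= 1
rz -0.000 | tx 0.0000 ty -0.0000 tz 0.1660 | rows>= 2
```

>>> send_rows(
  motion=[
    {"tx": 0.006,"ty": 0.044,"tz": 0.03,"rx": 0,"ry": 0,"rz": 0,"gripper": -0.1},
    {"tx": 0,"ty": 0,"tz": 0.08,"rx": 0,"ry": 0,"rz": 0,"gripper": -0.1},
    {"tx": 0,"ty": 0,"tz": 0.08,"rx": 0,"ry": 0,"rz": 0,"gripper": -0.1},
    {"tx": 0,"ty": 0,"tz": 0.057,"rx": 0,"ry": 0,"rz": 0,"gripper": -0.1},
    {"tx": 0,"ty": 0,"tz": 0,"rx": 0,"ry": 0,"rz": 0,"gripper": 0.2},
    {"tx": 0,"ty": 0,"tz": 0,"rx": 0,"ry": 0,"rz": 0,"gripper": 1},
    {"tx": 0,"ty": 0,"tz": 0,"rx": 0,"ry": 0,"rz": 0,"gripper": 1},
    {"tx": 0,"ty": 0,"tz": 0,"rx": 0,"ry": 0,"rz": 0,"gripper": 1},
    {"tx": 0,"ty": 0,"tz": 0,"rx": 0,"ry": 0,"rz": 0,"gripper": 1},
  ],
  grip_force=12,
)

```text
time_s: 49.78
ee_pos: [503.4, -178.7, 28.4]
ee_rot: [-179.8, -0.2, -5.2]
force: [2.3, 9.4, -1.6]
gripper_width: 22.4
gripper_force: 12.0
```

Run:
```python
from h import *
plan()
a=np.radians(np.linspace(10,90,10)); x=-85*np.cos(a); z=85*np.sin(a)
for i in range(9): print(round((x[i+1]-x[i])/500,4),round(-(z[i+1]-z[i])/500,4))
```

```text
at [ 503.4 -178.7   28.4] [-1.798e+02 -1.700e-01 -5.210e+00] F [ 2.3  9.4 -1.6] w 22.4 t 49.8
0.0066 -0.0255
0.0104 -0.0242
0.014 -0.0223
0.0173 -0.0199
0.0202 -0.0169
0.0226 -0.0136
0.0244 -0.01
0.0256 -0.0061
0.0263 -0.002
```

>>> send_rows(
  motion=[
    {"tx": 0,"ty": -0.005,"tz": 0,"rx": 0,"ry": 0,"rz": 0,"gripper": 1},
    {"tx": 0,"ty": 0,"tz": 0,"rx": 0,"ry": 0,"rz": 0,"gripper": 1},
    {"tx": 0.0066,"ty": 0,"tz": -0.0255,"rx": 0,"ry": 0,"rz": 0,"gripper": 1},
    {"tx": 0.0104,"ty": 0,"tz": -0.0242,"rx": 0,"ry": 0,"rz": 0,"gripper": 1},
    {"tx": 0.014,"ty": 0,"tz": -0.0223,"rx": 0,"ry": 0,"rz": 0,"gripper": 1},
    {"tx": 0.0173,"ty": 0,"tz": -0.0199,"rx": 0,"ry": 0,"rz": 0,"gripper": 1},
    {"tx": 0.0202,"ty": 0,"tz": -0.0169,"rx": 0,"ry": 0,"rz": 0,"gripper": 1},
    {"tx": 0,"ty": 0,"tz": 0,"rx": 0,"ry": 0,"rz": 0,"gripper": 1},
  ],
)

```text
time_s: 50.78
ee_pos: [537.6, -181.6, 82.9]
ee_rot: [180.0, -0.1, -5.1]
force: [-0.1, 0.9, 4.3]
gripper_width: 22.8
gripper_force: 12.0
```

Run:
```python
from h import *
plan()
d=grab('side');save({'frame':cv2.resize(d['frame'][230:380,220:390],None,fx=4,fy=4)},'s6c')
```

```text
at [ 537.6 -181.6   82.9] [ 1.7999e+02 -1.0000e-01 -5.0900e+00] F [-0.1  0.9  4.3] w 22.8 t 50.8
```

View pics/s6c.png

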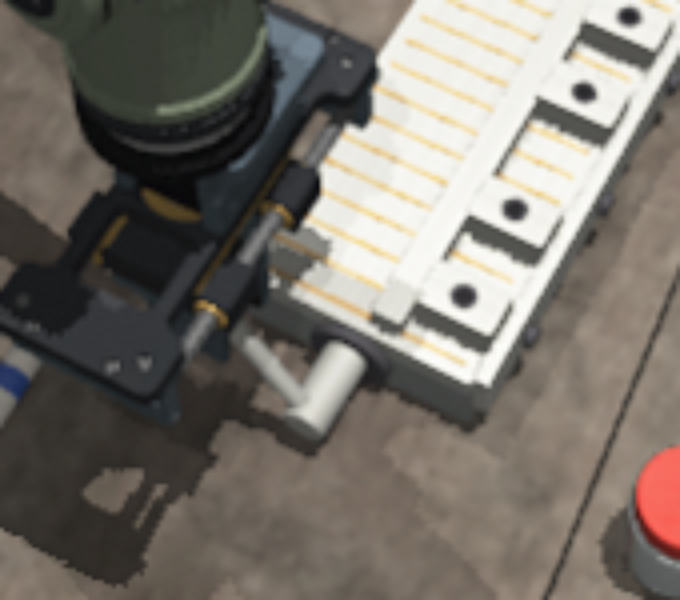

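The lever follows the grip (knob held at about 235,340), with bar and blocks still in place.

>>> send_rows(
  motion=[
    {"tx": 0.0226,"ty": 0,"tz": -0.0136,"rx": 0,"ry": 0,"rz": 0,"gripper": 1},
    {"tx": 0.0244,"ty": 0,"tz": -0.01,"rx": 0,"ry": 0,"rz": 0,"gripper": 1},
    {"tx": 0.0128,"ty": 0,"tz": -0.004,"rx": 0,"ry": 0,"rz": 0,"gripper": 1},
    {"tx": 0.0128,"ty": 0,"tz": -0.002,"rx": 0,"ry": 0,"rz": 0,"gripper": 1},
    {"tx": 0.014,"ty": 0,"tz": -0.0015,"rx": 0,"ry": 0,"rz": 0,"gripper": 1},
    {"tx": 0,"ty": 0,"tz": 0,"rx": 0,"ry": 0,"rz": 0,"gripper": 1},
    {"tx": 0,"ty": 0,"tz": 0,"rx": 0,"ry": 0,"rz": 0,"gripper": 1},
  ],
)

```text
time_s: 51.7
ee_pos: [581.2, -185.4, 97.5]
ee_rot: [180.0, -0.2, -5.1]
force: [2.8, 0.4, 2.1]
gripper_width: 23.0
gripper_force: 12.0
```

Run:
```python
from h import *
plan((*ch(0,-156),98,-5.1))
```

```text
at [ 581.2 -185.4   97.5] [179.99  -0.22  -5.11] F [2.8 0.4 2.1] w 23.0 t 51.7
rz -0.000 | tx 0.0094 ty -0.0039 tz -0.0010 | rows>= 1
```

>>> send_rows(
  motion=[
    {"tx": 0.01,"ty": 0,"tz": 0,"rx": 0,"ry": 0,"rz": 0,"gripper": 1},
    {"tx": 0,"ty": 0,"tz": 0,"rx": 0,"ry": 0,"rz": 0,"gripper": 1},
    {"tx": 0,"ty": 0,"tz": 0,"rx": 0,"ry": 0,"rz": 0,"gripper": 1},
  ],
)

```text
time_s: 52.08
ee_pos: [584.7, -185.7, 97.5]
ee_rot: [180.0, -0.0, -5.1]
force: [-1.1, 1.0, 5.0]
gripper_width: 22.7
gripper_force: 12.0
```

>>> send_rows(
  motion=[
    {"tx": 0,"ty": 0,"tz": 0,"rx": 0,"ry": 0,"rz": 0,"gripper": 0.2},
    {"tx": 0,"ty": 0,"tz": 0,"rx": 0,"ry": 0,"rz": 0,"gripper": 0},
    {"tx": 0,"ty": 0,"tz": 0,"rx": 0,"ry": 0,"rz": 0,"gripper": 0},
    {"tx": 0,"ty": 0,"tz": -0.06,"rx": 0,"ry": 0,"rz": 0,"gripper": 0},
    {"tx": 0,"ty": 0,"tz": -0.1,"rx": 0,"ry": 0,"rz": 0,"gripper": 0},
    {"tx": -0.1,"ty": 0,"tz": -0.06,"rx": 0,"ry": 0,"rz": 0,"gripper": 0},
    {"tx": -0.12,"ty": 0,"tz": 0,"rx": 0,"ry": 0,"rz": 0,"gripper": 0},
    {"tx": -0.12,"ty": 0,"tz": 0,"rx": 0,"ry": 0,"rz": 0,"gripper": 0},
    {"tx": -0.1,"ty": 0,"tz": 0,"rx": 0,"ry": 0,"rz": 0,"gripper": 0},
    {"tx": 0,"ty": 0.08,"tz": 0,"rx": 0,"ry": 0,"rz": 0,"gripper": 0},
    {"tx": 0,"ty": 0,"tz": 0,"rx": 0,"ry": 0,"rz": 0,"gripper": 0},
  ],
)

```text
time_s: 53.45
ee_pos: [361.5, -207.5, 207.4]
ee_rot: [179.9, -0.1, -5.3]
force: [0.5, 0.6, 0.3]
gripper_width: 45.4
gripper_force: 0.0
```

Run:
```python
from h import *
plan()
t=grab('top'); d=grab('side')
k=[585.6,-187.9,111]; print(proj(t,k),proj(d,k))
a=cv2.resize(t['frame'][165:265,270:430],(800,500),interpolation=cv2.INTER_CUBIC)
save({'frame':a},'t7')
b=d['frame']; save({'frame':cv2.resize(b[180:380,180:420],None,fx=3,fy=3)},'s7')
for n,e in(('top',t),('side',d)):
    u,v=proj(e,k).astype(int); g=e['frame'][v-14:v+15,u-14:u+15].max(2)<50
    ys,xs=np.nonzero(g); print(n,xs.mean()+u-14,ys.mean()+v-14,g.sum())
```

```text
at [ 361.5 -207.5  207.4] [ 1.7994e+02 -8.0000e-02 -5.2800e+00] F [0.5 0.6 0.3] w 45.4 t 53.5
[423.00266076 216.0737555 ] [295.04226935 313.48054222]
top 422.3768115942029 217.4927536231884 69
side 294.53793103448277 312.2344827586207 145
```

View pics/t7.png

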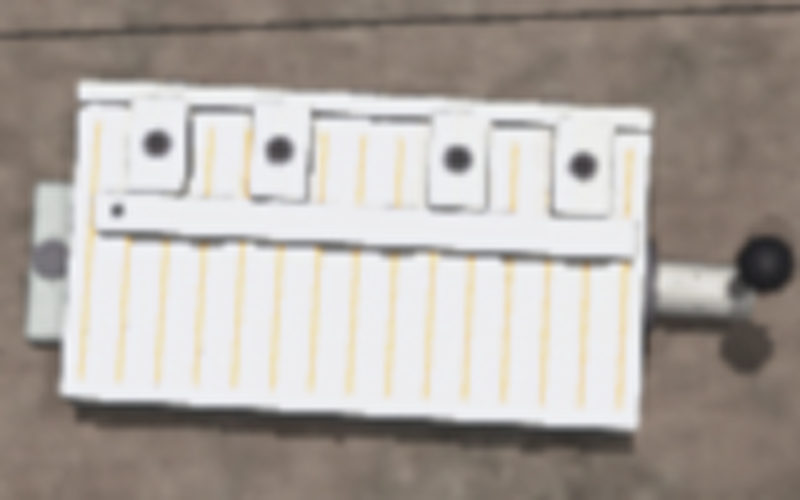

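View pics/s7.png

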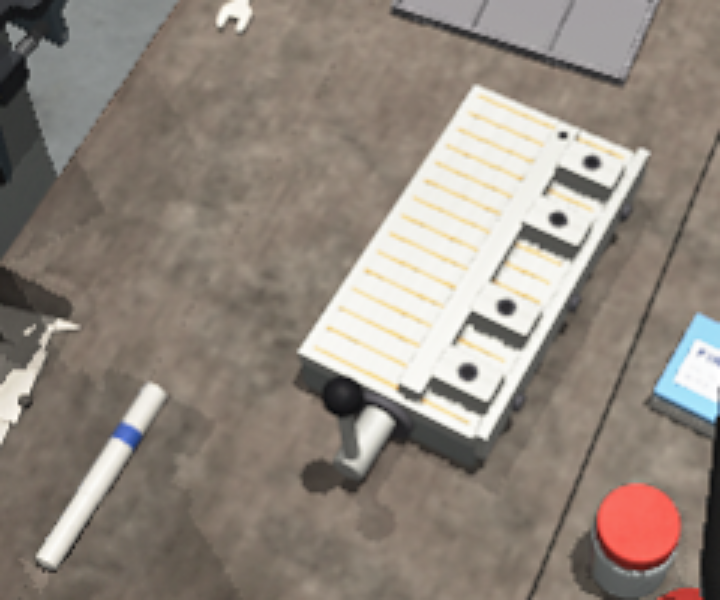

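The knob is within about 1.5 px (roughly 2°) of the upright prediction. Blocks and bar are flush, the marker is on the bench, and the arm is clear, so I'm handing in.

```bash
python3 -c "
from workcell import env
print(env.job_done())"
```

```text
the job is handed in; nothing more can be done
None
```

The job is handed in and the verdict was not shown: by the last camera check all four blocks stood against the rail with the bar flush along their front ends, the lever was within about 2° of upright, and the marker lay on the bench, after about 54 s of the 210 s allowed.

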